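# Load and ratchet-lock the locksmith's key travel rack

### The job

Pack the key rack for the van: hang every key carrier on the desk on the rail at the loading gap and slide it along past the white mark towards the blue end stop. Only when all of them are past the mark, pump the red lever, one full stroke per tooth, until the orange shoe has closed up on the row and not even half a tooth (10 mm) of play is left in it, then let the lever spring back. Move the shoe with the lever only, never by hand, and leave the other things on the desk where they are.

Things in the scene. Friction and masses are not known exactly. Their poses are not given: they have to be found in the camera images.
- rack: Travel rack for key carriers, fixed: grey base plate 100 x 590 x 8 mm, level steel rail above it. Place and yaw (within 0.15 rad) vary. Origin: on the desk below the rail; z up, y along the rail towards the tall blue end stop, x across it. The rail's top is 125 mm above the desk throughout. Towards the stop the rail is a T; near the orange shoe it is only the bare web, 6 mm thick, 20 mm high: the loading gap
- load (a point): Middle of the loading gap, on the rail's top face (rack y = -60 mm). The gap runs from the shoe (its face at rack y = -95 mm or less at the start) to the T head at rack y = -30 mm
- mark (a point): The white band round the T head near its start, on the rail's top (rack y = -20 mm). The head runs from rack y = -30 to +190 mm, 20 mm wide (its first 8 mm only 12 mm wide), 8 mm thick, on the 6 mm web
- stop (a point): Centre of the end stop's face, at rail-top height (rack y = +190 mm). The stop is a blue block 64 mm wide, 142 mm tall
- shoe_face (a point): Point at rail-top height on the face of the orange clamp shoe that looks towards the end stop (rack y = -95 mm when joint shoe reads 0). The shoe is a block round the rail, 48 mm wide, 30 mm long, its top 141 mm above the desk
- shoe (a joint): Travel of the clamp shoe towards the end stop, m; starts between -0.032 and 0. Pawls let it move forward only. Its toothed bar has 20 mm pitch: a full lever stroke moves it one tooth on (the first stroke may give less), to rest within 3 mm of -0.019, 0.001, 0.021, 0.041 m and so on. Friction about 5 N
- lever (a joint): Angle of the red pump lever, rad: 0 at rest (leaning 0.2 rad away from the end stop), 0.40 at its firm stop (leaning 0.2 rad towards it). Its axis lies across the rail, 10 mm above the desk at rack y = -195 mm. A light spring brings it back when let go; it must come back below 0.05 to catch the next tooth
- lever_pad (a point): Centre of the red pad at the lever's top, 172 mm from the lever's axis; 50 mm wide across the rail, 14 mm thick, 45 mm high (top about 200 mm above the desk). Pushed towards the end stop (rack +y) with some 5 N it travels 68 mm; the stem below it is 14 mm wide
- c0_mid (a point): Key carrier with green body (may be absent), 0.22 to 0.34 kg, steel feet, standing on the desk, 140 mm high: an upside-down U that straddles the rail. This point: on its axis, 70 mm above its underside; z up, y the way that goes along the rail (a half turn is as good). 40 mm long (y), feet 64 mm wide (x), 28 mm high; the U's roof, 90 mm above the underside, rests on the rail: hung, the underside is 35 mm above the desk
- c0_tab (a point): Centre of the green carrier's white grip tab, 118 mm above its underside: 12 mm thick (x), 24 mm long (y), 44 mm high. Between the legs 26 mm are free; ribs inside them, 74 to 78 mm above the underside, leave a mouth of 14 mm that passes the bare web but not the head: hang it at the loading gap, then slide it with the ribs under the head
- c1_mid (a point): Key carrier with red body (may be absent), 0.22 to 0.34 kg, steel feet, standing on the desk, 140 mm high: an upside-down U that straddles the rail. This point: on its axis, 70 mm above its underside; z up, y the way that goes along the rail (a half turn is as good). 40 mm long (y), feet 64 mm wide (x), 28 mm high; the U's roof, 90 mm above the underside, rests on the rail: hung, the underside is 35 mm above the desk
- c1_tab (a point): Centre of the red carrier's white grip tab, 118 mm above its underside: 12 mm thick (x), 24 mm long (y), 44 mm high. Between the legs 26 mm are free; ribs inside them, 74 to 78 mm above the underside, leave a mouth of 14 mm that passes the bare web but not the head: hang it at the loading gap, then slide it with the ribs under the head
- c2_mid (a point): Key carrier with yellow body (may be absent), 0.22 to 0.34 kg, steel feet, standing on the desk, 140 mm high: an upside-down U that straddles the rail. This point: on its axis, 70 mm above its underside; z up, y the way that goes along the rail (a half turn is as good). 40 mm long (y), feet 64 mm wide (x), 28 mm high; the U's roof, 90 mm above the underside, rests on the rail: hung, the underside is 35 mm above the desk
- c2_tab (a point): Centre of the yellow carrier's white grip tab, 118 mm above its underside: 12 mm thick (x), 24 mm long (y), 44 mm high. Between the legs 26 mm are free; ribs inside them, 74 to 78 mm above the underside, leave a mouth of 14 mm that passes the bare web but not the head: hang it at the loading gap, then slide it with the ribs under the head
- c3_mid (a point): Key carrier with blue body (may be absent), 0.22 to 0.34 kg, steel feet, standing on the desk, 140 mm high: an upside-down U that straddles the rail. This point: on its axis, 70 mm above its underside; z up, y the way that goes along the rail (a half turn is as good). 40 mm long (y), feet 64 mm wide (x), 28 mm high; the U's roof, 90 mm above the underside, rests on the rail: hung, the underside is 35 mm above the desk
- c3_tab (a point): Centre of the blue carrier's white grip tab, 118 mm above its underside: 12 mm thick (x), 24 mm long (y), 44 mm high. Between the legs 26 mm are free; ribs inside them, 74 to 78 mm above the underside, leave a mouth of 14 mm that passes the bare web but not the head: hang it at the loading gap, then slide it with the ribs under the head
- c4_mid (a point): Key carrier with purple body (may be absent), 0.22 to 0.34 kg, steel feet, standing on the desk, 140 mm high: an upside-down U that straddles the rail. This point: on its axis, 70 mm above its underside; z up, y the way that goes along the rail (a half turn is as good). 40 mm long (y), feet 64 mm wide (x), 28 mm high; the U's roof, 90 mm above the underside, rests on the rail: hung, the underside is 35 mm above the desk
- c4_tab (a point): Centre of the purple carrier's white grip tab, 118 mm above its underside: 12 mm thick (x), 24 mm long (y), 44 mm high. Between the legs 26 mm are free; ribs inside them, 74 to 78 mm above the underside, leave a mouth of 14 mm that passes the bare web but not the head: hang it at the loading gap, then slide it with the ribs under the head
- padlock: brass padlock, bystander, lying, 52 x 60 x 24 mm body; origin under its centre
- driver: screwdriver, bystander, lying; origin under its centre
- pliers: pliers with blue handles, bystander, lying, 150 mm long; origin under its centre
- stapler: black stapler, bystander, 150 mm long; origin under its centre
- mug: blue mug, bystander, 90 mm tall; origin under its centre
There are look-alikes about, which are no part of the job. There is more than one size of the part that bears c2_mid; the job needs the larger.

How it is judged:
By the outcome, as a careful person would: the job done as asked, in the order asked, and still so for the second after the job is handed in, with the robot touching nothing.
Of c0, c1, c2, c3, c4 only 3 to 5 are there at a start; the rules pass over those that are not, and their reading is None.
At some moment in a run one of c0, c1, c2, c3, c4 may be knocked a few centimetres aside while the robot is not near it.
It also fails if it takes over 208 s, if anything falls off the work surface, if the arm or the gripper's body presses on something with over 40 N, if the wrist force passes 120 N, or if a joint passes its speed limit or range.

### The arm

A 6-joint arm with a two-finger parallel gripper is mounted at the origin on the work surface. World frame = base frame: x ahead of the robot, y to its left, z up, the work surface at z = 0. Lengths are in m, angles in rad, forces in N, time in s.
With the tool pointing down it reaches from about 0.275 to 0.775 m from the base axis. Payload 14.6 kg.
Tool frame: the origin (TCP) lies at the very end of the fingers, on their centre line; the grasp point (between the pads) lies 19 mm behind it; z points along the fingers, x is the direction in which the jaws open and shut, and the axes are right-handed (so a half turn about z gives the same grasp; the last joint's range is limited). The gripper opens to 85 mm and grips with 20 to 120 N. Pads are 22 mm wide; open, the fingers measure 114 mm over their backs; the gripper's body (76 mm by 85 mm) begins 54 mm behind the grasp point. The pads swing forward as they close: fully open they stand 13 mm farther back than shut.
Start: joints at [1.184, 0.263, -0.048, 1.259, 0, 1.415], TCP at [0.121, 0.511, 0.231] pointing down, gripper open.
Joint ranges: [-2.65, 2.65], [-0.89, 1.7], [-1.18, 1.37], [-2.13, 2.11], [-1.35, 1.29], [-3.14, 3.14]. Speed limits (rad/s): [1.89, 1.89, 2.57, 2.79, 3.14, 3.14].

### API

Orientations are given as a rotation vector (axis times angle).
In Python, from plant import r gives the robot as it stands.
- The arm moves only by the shell command python3 -m pendant 'ROWS' [FORCE]. ROWS is JSON, a list of rows, each a list of 3 entries, a list of its own where there are three numbers: the turn, a rotation vector about the world's x, y, z in rad, then the shift along the world's x, y, z in cm, then the opening, from 0 (shut) to 1 (fully open). In form: [[[ax, ay, az], [tx, ty, tz], gripper], ...]. A call has 1 to 10 rows; each row shifts and turns the commanded pose from where the row before left it; what a row does not reach is not made up. A row lasts 1/8 s, in which the tool goes at most 62.5 mm and 10.7 degrees, less where a joint would pass 70% of its speed; a pose out of reach is approached as far as the arm can. A call is refused whole if a number of a shift passes 6.25 or a number of a turn 0.188, either way. A call with a gripper value outside its range is refused whole. The fingers move at their own pace and stop on an object; FORCE is the grip in N (left out, the last holds). Time passes only in rows, so rows that do not move let the fingers close. It gives the time, the measured TCP pose, the force and the opening at its end, in the units of the state.
- r.read_state(): the state, without advancing time (a new reading comes with each control period).
- r.read_camera(name): name is "scene" or "side" or "wrist"; returns a dict with "color" (420x560x3 uint8, red, green, blue), "intrinsics" (3x3 intrinsics, pixels), "rvec" (rotation vector, rad) and "tvec" (3), from world to camera coordinates, as OpenCV has them; the wrist camera has in their place "hand_eye" (4x4, takes a point from camera to tool coordinates, whose origin is the TCP and whose axes are the tool frame's). Camera axes: x right, y down, z forward; pixel columns grow to the right and rows downward; lengths in m; the calibration is good to about 2 mm. A picture is of the moment at which its call begins: read the wrist's pose just before it. There is no depth.
- r.hand_in(): hands the job in, once; it reports no verdict.
The state is a dict: "clock": time; "joint_positions": joint angles; "joint_vel": joint speeds; "joint_efforts": joint torques, N m; "eef_pos": TCP position; "orientation": TCP orientation; "contact_force": force on the tool from outside, world axes, zero at the start; "ft_torque": the same for the moment, N m; "grip_width": finger opening in m.
Only numpy, scipy, OpenCV 4.12 (cv2) and the standard library are available. Lean on these libraries where they do the work, as an engineer would, in place of code of your own. Each camera call takes 0.05 s, during which the arm holds its last target.

## Working session

There is one attempt and no reset: what is moved stays moved. The work goes in short steps, Python scripts to look and compute and a shell command to move; the robot and the scene stay as the last step left them, time stands still between calls to the robot, and variables do not carry over. Pictures are saved under pics/ and viewed, and the job is handed in when it is done.

```bash
ls; mkdir -p pics; cat > h.py <<'E'
import numpy as np, cv2
from plant import r
def snap(name,fn,crop=None,scale=1):
    c=r.read_camera(name); im=c["color"][:,:,::-1].copy()
    if crop: x0,y0,x1,y1=crop; im=im[y0:y1,x0:x1]
    if scale!=1: im=cv2.resize(im,None,fx=scale,fy=scale,interpolation=cv2.INTER_CUBIC)
    cv2.imwrite(fn,im); return c
def cal(c):
    R=cv2.Rodrigues(np.array(c["rvec"],float))[0]; t=np.array(c["tvec"],float).ravel(); return np.array(c["intrinsics"],float),R,t
def back(c,u,v,z):
    K,R,t=cal(c); d=R.T@np.linalg.inv(K)@np.array([u,v,1.]); o=-R.T@t
    return o+d*(z-o[2])/d[2]
def proj(c,p):
    K,R,t=cal(c); q=K@(R@np.array(p,float)+t); return q[:2]/q[2]
def tri(c1,p1,c2,p2):
    A=[];
    K,R,t=cal(c1);P1=K@np.c_[R,t];K,R,t=cal(c2);P2=K@np.c_[R,t]
    X=cv2.triangulatePoints(P1,P2,np.array(p1,float).reshape(2,1),np.array(p2,float).reshape(2,1)).ravel();return X[:3]/X[3]
E
python3 - <<'E'
from h import *
s=r.read_state(); print(s)
for n in("scene","side","wrist"):
    c=snap(n,f"pics/{n}0.png"); print({k:np.round(v,4).tolist() for k,v in c.items() if k!="color"})
E
```

```text
pics
{'clock': 0.0, 'joint_positions': array([ 1.18371484e+00,  2.63507960e-01, -4.89605732e-02,  1.25939656e+00,
        4.71556333e-05,  1.41549172e+00]), 'joint_vel': array([0.00047611, 0.00193375, 0.00049589, 0.00152277, 0.00059736,
       0.00023568]), 'joint_efforts': array([ 2.75236926e-04, -6.37602854e+01,  3.84566367e+01,  1.35342748e-02,
       -1.09009734e-04,  8.29601049e-06]), 'eef_pos': array([0.12048195, 0.51069652, 0.23082418]), 'orientation': array([ 2.46302431e+00,  1.94937651e+00, -1.49791448e-03]), 'contact_force': array([ 0.27696963,  0.45223817, -0.5003657 ]), 'ft_torque': array([-0.02148974,  0.02194224, -0.00117543]), 'grip_width': 0.08560810343140483}
{'intrinsics': [[423.9821, 0.0, 287.026], [0.0, 423.9821, 209.7369], [0.0, 0.0, 1.0]], 'rvec': [2.2367, 1.1541, -0.3865], 'tvec': [-0.2607, -0.2731, 1.6477]}
{'intrinsics': [[470.7272, 0.0, 278.0092], [0.0, 470.7272, 201.6168], [0.0, 0.0, 1.0]], 'rvec': [2.0743, -0.6515, 0.3444], 'tvec': [-0.4333, 0.2518, 1.1831]}
{'intrinsics': [[350.459, 0.0, 278.2368], [0.0, 350.459, 209.7563], [0.0, 0.0, 1.0]], 'hand_eye': [[1.0, 0.0006, -0.001, -0.0002], [-0.0003, 0.9548, 0.2974, -0.0767], [0.0011, -0.2974, 0.9548, -0.1421], [0.0, 0.0, 0.0, 1.0]]}
```

View pics/scene0.png

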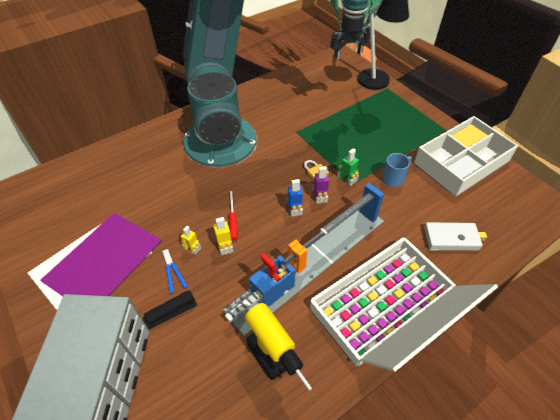

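View pics/side0.png

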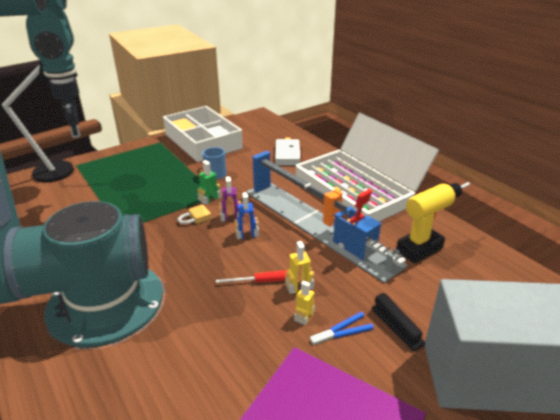

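View pics/wrist0.png

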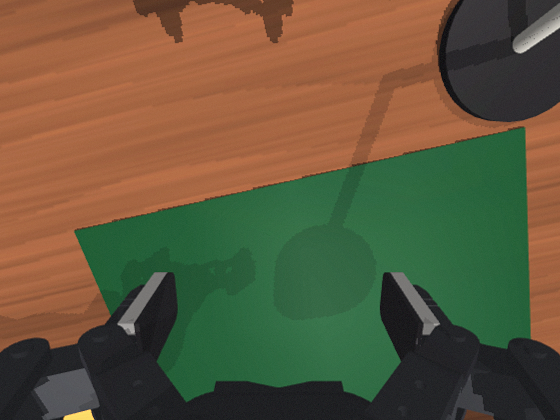

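Candidates in the scene view: green (350,166), purple (321,184), blue (295,198), and two yellows, one at (223,236) that looks larger and one at (190,240) that looks smaller. I see no red carrier. I'll take close crops next.

```bash
python3 - <<'E'
import cv2
a=cv2.imread("pics/scene0.png"); b=cv2.imread("pics/side0.png")
def cr(im,x0,y0,x1,y1,s,fn): cv2.imwrite(fn,cv2.resize(im[y0:y1,x0:x1],None,fx=s,fy=s,interpolation=cv2.INTER_CUBIC))
cr(a,170,140,370,270,4,"pics/a1.png"); cr(a,210,170,400,330,4-0.2,"pics/a2.png")
cr(b,180,150,340,330,4-.8,"pics/b1.png"); cr(b,240,140,440,280,4,"pics/b2.png")
E
```

```text
(no output)
```

View pics/a1.png

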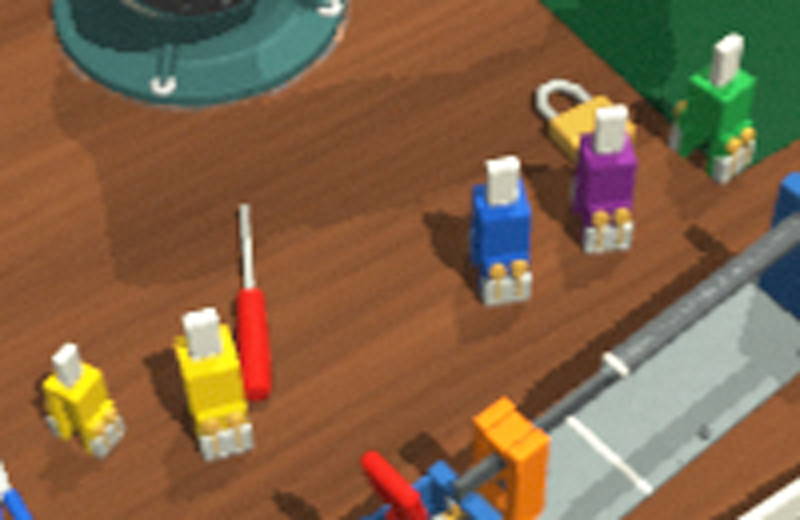

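View pics/a2.png

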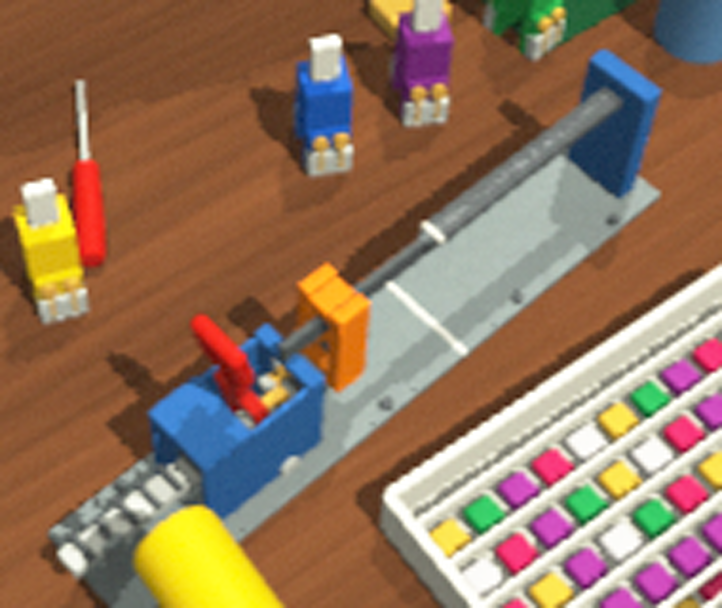

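View pics/b1.png

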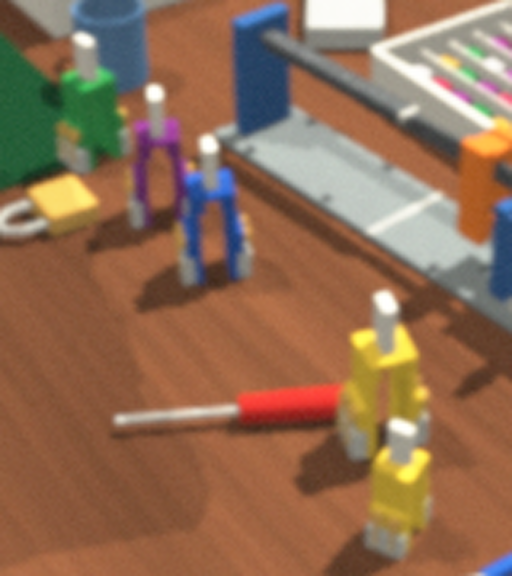

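View pics/b2.png

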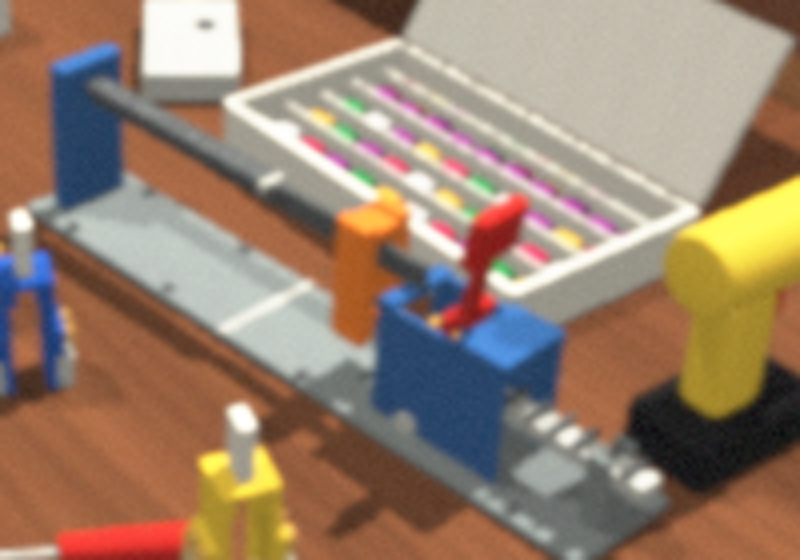

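```bash
python3 - <<'E'
from h import *
a=r.read_camera("scene"); b=r.read_camera("side")
for n,p,q in [("yel",(220.75,218.75),(300,243.1)),("blu",(296,180.75),(245.3,194.7)),("pur",(322.75,168),(228.4,178.75)),("grn",(352.5,150.5),(206.25,162.5)),("sml",(186.5,228),(305.9,283.75)),("mark",(323.7,231),(307.5,185.25)),("stop",(370,195.8),(263.75,161.25))]:
    z=.125 if n in("mark","stop") else .14
    print(n,np.round(tri(a,p,b,q),3),np.round(back(a,*p,z),3),np.round(back(b,*q,z),3))
E
```

```text
yel [ 0.435 -0.23   0.138] [ 0.437 -0.232  0.14 ] [ 0.433 -0.231  0.14 ]
blu [0.441 0.038 0.137] [0.443 0.036 0.14 ] [0.439 0.034 0.14 ]
pur [0.446 0.142 0.137] [0.448 0.139 0.14 ] [0.444 0.14  0.14 ]
grn [0.439 0.275 0.136] [0.442 0.271 0.14 ] [0.437 0.269 0.14 ]
sml [ 0.383 -0.322  0.103] [ 0.41  -0.328  0.14 ] [ 0.358 -0.353  0.14 ]
mark [ 0.634 -0.003  0.121] [ 0.637 -0.006  0.125] [ 0.63  -0.007  0.125]
stop [0.611 0.201 0.119] [0.615 0.195 0.125] [0.605 0.193 0.125]
```

Triangulated heights: the yellow at scene (221,219) is 138 mm, so it is the large one to take. The yellow at (187,228) is 103 mm, so it is the look-alike to leave. Blue, purple and green are all about 137 mm and red is absent. The rail yaw is about 0.11. I'll move above blue for a close look.

```bash
python3 -m pendant '[[[0,0,-0.123],[3.2,-4.7,0.2],1],[[0,0,-0.123],[3.2,-4.7,0.2],1],[[0,0,-0.123],[3.2,-4.7,0.2],1],[[0,0,-0.123],[3.2,-4.7,0.2],1],[[0,0,-0.123],[3.2,-4.7,0.2],1],[[0,0,-0.123],[3.2,-4.7,0.2],1],[[0,0,-0.123],[3.2,-4.7,0.2],1],[[0,0,-0.123],[3.2,-4.7,0.2],1],[[0,0,-0.123],[3.2,-4.7,0.2],1],[[0,0,-0.123],[3.2,-4.7,0.2],1]]' 40
python3 -m pendant '[[[0,0,0],[0,0,0],1],[[0,0,0],[0,0,0],1]]'
cat >> h.py <<'E'
def wsnap(fn=None):
    s=r.read_state(); c=r.read_camera("wrist")
    Rt=cv2.Rodrigues(np.array(s["orientation"],float))[0]; T=np.eye(4);T[:3,:3]=Rt;T[:3,3]=s["eef_pos"]
    W=T@np.array(c["hand_eye"]); Ri=W[:3,:3].T
    c["rvec"]=cv2.Rodrigues(Ri)[0].ravel(); c["tvec"]=-Ri@W[:3,3]
    if fn: cv2.imwrite(fn,c["color"][:,:,::-1])
    yaw=np.arctan2(Rt[1,0],Rt[0,0]); print("t",s["clock"],"tcp",np.round(s["eef_pos"],4),"yaw",round(yaw,4),"tilt",np.round(Rt[:,2],3),"F",np.round(s["contact_force"],1),"g",round(s["grip_width"],4))
    return c
E
python3 -c "
from h import *
wsnap('pics/w1.png')"
```

```text
clock: 1.5
eef_pos: [0.4414, 0.0391, 0.2514]
orientation: [-3.137, -0.164, -0.001]
contact_force: [1.1, 0.8, -0.0]
grip_width: 0.0854
clock: 1.75
eef_pos: [0.4403, 0.0411, 0.2511]
orientation: [-3.137, -0.171, 0.001]
contact_force: [-0.3, 0.4, -0.1]
grip_width: 0.0856
t 1.75 tcp [0.4403 0.0411 0.2511] yaw 0.1091 tilt [-0.001  0.    -1.   ] F [-0.3  0.4 -0.1] g 0.0856
```

View pics/w1.png

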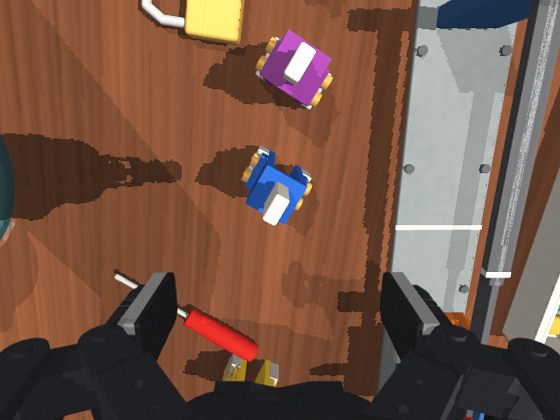

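```bash
python3 - <<'E'
import cv2
a=cv2.imread("pics/w1.png")
def cr(im,x0,y0,x1,y1,s,fn): cv2.imwrite(fn,cv2.resize(im[y0:y1,x0:x1],None,fx=s,fy=s,interpolation=cv2.INTER_CUBIC))
cr(a,235,20,345,230,3-.15,"pics/x1.png");cr(a,380,0,560,310,1.9,"pics/x2.png")
E
```

```text
(no output)
```

View pics/x1.png

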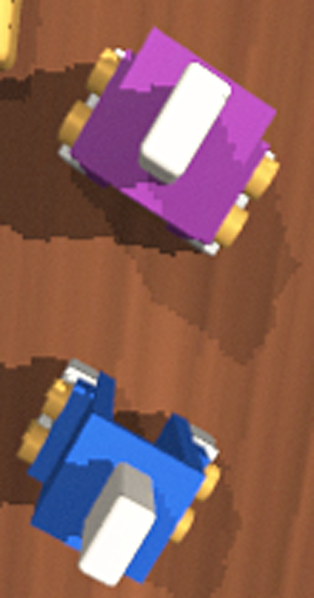

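View pics/x2.png

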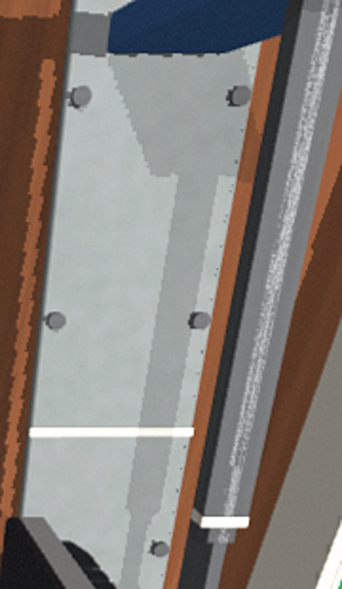

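```bash
python3 - <<'E'
from h import *
s=r.read_state()
c=wsnap("pics/w1b.png")
def q(l,ox,oy,s,z):
    P=np.array([back(c,ox+x/s,oy+y/s,z)[:2] for x,y in l]); return P
for n,l in [("blu",[(80,547),(112,585),(153,507),(112,490)]),("pur",[(142,155),(178,172),(230,80),(192,62)])]:
    P=q(l,235,20,2.85,.14); d=(P[2]-P[1]+P[3]-P[0])/2; w=(P[1]-P[0]+P[2]-P[3])/2
    print(n,P.mean(0).round(4),"len",np.linalg.norm(d).round(4),np.linalg.norm(w).round(4),"yaw",np.arctan2(-d[0],d[1]).round(3))
P=q([(201,517),(249,519),(248,528),(201,527)],380,0,1.9,.125);print("mark",P.round(4),P.mean(0).round(4))
P=q([(30,432),(193,432)],380,0,1.9,.008);print("plate line",P.round(4),P.mean(0))
E
python3 - <<'E'
import cv2
a=cv2.imread("pics/w1b.png")
cv2.imwrite("pics/x3.png",cv2.resize(a[0:310,440:560],None,fx=1.9,fy=1.9,interpolation=cv2.INTER_CUBIC))
cv2.imwrite("pics/x4.png",cv2.resize(a[200:340,440:560],None,fx=4,fy=4,interpolation=cv2.INTER_CUBIC))
E
```

```text
t 1.8 tcp [0.4401 0.0415 0.2512] yaw 0.1102 tilt [-0.  0. -1.] F [ 0.   0.6 -0.3] g 0.0853
blu [0.4369 0.0402] len 0.0211 0.0123 yaw -0.368
pur [0.4425 0.1432] len 0.0232 0.0095 yaw -0.413
mark [[ 0.6213 -0.0021]
 [ 0.6429 -0.0007]
 [ 0.6439 -0.0051]
 [ 0.6227 -0.0069]] [ 0.6327 -0.0037]
plate line [[ 0.5831 -0.009 ]
 [ 0.6829  0.0021]] [ 0.63297947 -0.003426  ]
```

View pics/x4.png

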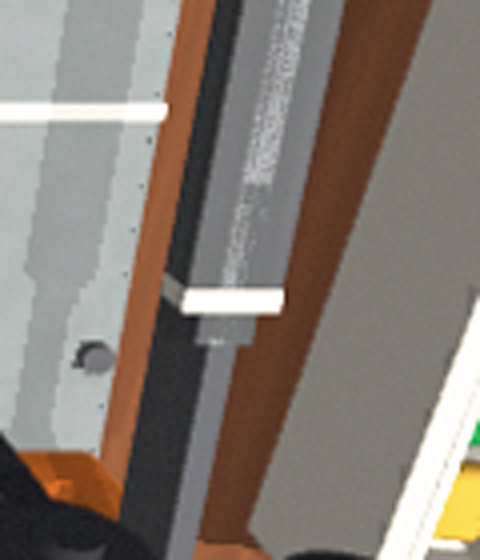

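The plate line and the mark agree: mark at (0.633,-0.0035), rack yaw 0.11, loading point at (0.637,-0.043). Blue's tab is at (0.437,0.040) with yaw -0.37.

```bash
python3 -m pendant '[[[0,0,-0.16],[-0.3,-0.1,-3],1],[[0,0,-0.16],[0,0,-3],1],[[0,0,-0.16],[0,0,-3],1],[[0,0,0],[0,0,-3],1],[[0,0,0],[0,0,-2.8],1],[[0,0,0],[0,0,0],1],[[0,0,0],[0,0,0],1]]' 40
python3 -c "
from h import *
wsnap('pics/w2.png')"
```

```text
clock: 2.72
eef_pos: [0.4379, 0.0404, 0.1043]
orientation: [-3.088, 0.578, -0.002]
contact_force: [-1.0, -0.1, 0.5]
grip_width: 0.0855
t 2.725 tcp [0.4379 0.0404 0.1043] yaw -0.3698 tilt [ 0.001 -0.    -1.   ] F [-1.  -0.1  0.5] g 0.0855
```

View pics/w2.png

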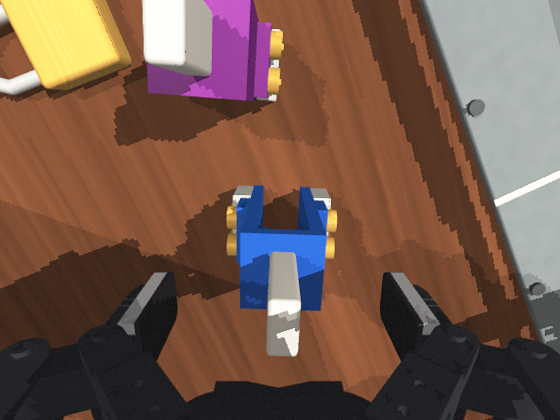

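Blue's tab is centred between the jaws, top around (284,325). Closing on it and lifting.

```bash
python3 -m pendant '[[[0,0,0],[0,0,0],0],[[0,0,0],[0,0,0],0],[[0,0,0],[0,0,0],0],[[0,0,0],[0,0,0],0],[[0,0,0],[0,0,0],0],[[0,0,0],[0,0,0],0]]' 60
python3 -m pendant '[[[0,0,0],[0,0,2],0],[[0,0,0],[0,0,3],0],[[0,0,0],[0,0,4],0],[[0,0,0],[0,0,4],0],[[0,0,0],[0,0,3],0],[[0,0,0],[0,0,0],0]]' 60
python3 -c "
from h import *
wsnap('pics/w3.png')"
```

```text
clock: 3.52
eef_pos: [0.4375, 0.0399, 0.1032]
orientation: [3.088, -0.579, -0.0]
contact_force: [1.3, -0.3, -1.5]
grip_width: 0.0113
clock: 4.28
eef_pos: [0.4384, 0.0399, 0.2646]
orientation: [-3.087, 0.579, -0.005]
contact_force: [1.1, 0.1, -3.2]
grip_width: 0.0112
t 4.275 tcp [0.4384 0.0399 0.2646] yaw -0.371 tilt [ 0.003 -0.    -1.   ] F [ 1.1  0.1 -3.2] g 0.0112
```

View pics/w3.png

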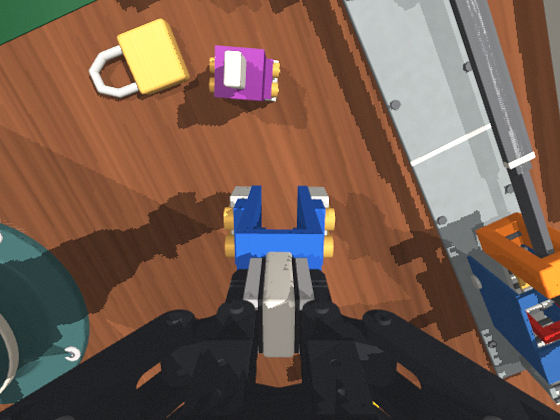

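```bash
python3 -m pendant '[[[0,0,0.12],[4,-1.7,0],0],[[0,0,0.12],[4,-1.7,0],0],[[0,0,0.12],[4,-1.7,0],0],[[0,0,0.12],[4,-1.7,0],0],[[0,0,0],[3.9,-1.5,0],0],[[0,0,0],[0,0,0],0],[[0,0,0],[0,0,0],0]]'
python3 -c "
from h import *
c=wsnap('pics/w4.png')
for y in (-.02,-.03,-.05,-.08):
  t=.11; m=np.array([.6329,-.0035])+(y+.02)*np.array([-np.sin(t),np.cos(t)]); print(y,m.round(4),proj(c,[*m,.125]).round(1))
snap('scene','pics/s4.png',(200,120,400,320),4-1);snap('side','pics/d4.png',(240,60,440,260),3)"
```

```text
clock: 5.2
eef_pos: [0.636, -0.0429, 0.2618]
orientation: [-3.136, -0.171, 0.004]
contact_force: [-0.0, -1.4, -2.4]
grip_width: 0.0115
t 5.2 tcp [ 0.636  -0.0429  0.2618] yaw 0.1089 tilt [-0.002  0.001 -1.   ] F [-0.  -1.4 -2.4] g 0.0115
-0.02 [ 0.6329 -0.0035] [281.3 148.7]
-0.03 [ 0.634  -0.0134] [281.3 161.3]
-0.05 [ 0.6362 -0.0333] [281.3 185.7]
-0.08 [ 0.6395 -0.0631] [281.2 220.5]
```

View pics/w4.png

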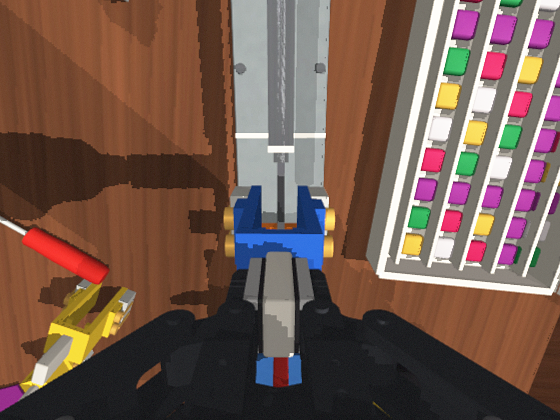

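View pics/d4.png

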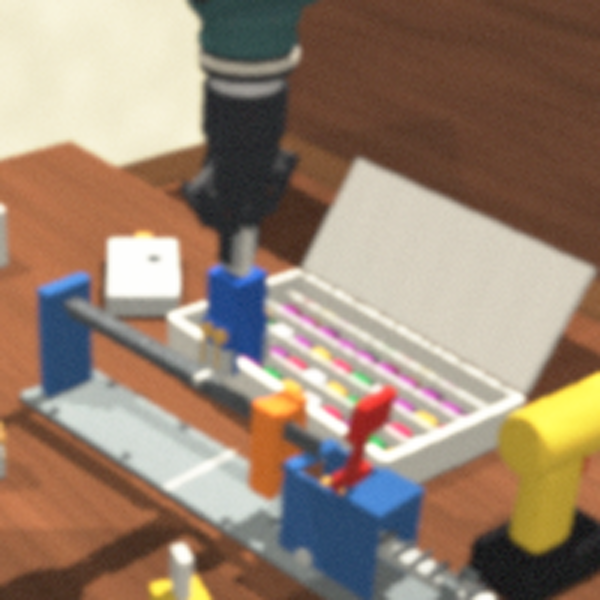

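The mark is at (281,149), exactly as predicted, and the carrier's legs straddle the web at column ~280. Lowering.

```bash
python3 -m pendant '[[[0,0,0],[0.1,0,-3],0],[[0,0,0],[0,0,-3],0],[[0,0,0],[0,0,-2.5],0],[[0,0,0],[0,0,-2],0],[[0,0,0],[0,0,-1],0],[[0,0,0],[0,0,-0.7],0],[[0,0,0],[0,0,0],0],[[0,0,0],[0,0,0],0]]'
python3 -c "
from h import *
c=wsnap('pics/w5.png')
snap('side','pics/d5.png',(240,60,440,260),3)"
```

```text
clock: 6.35
eef_pos: [0.6379, -0.043, 0.1419]
orientation: [3.137, 0.171, 0.001]
contact_force: [0.1, -0.3, -1.8]
grip_width: 0.0114
t 6.35 tcp [ 0.6379 -0.043   0.1419] yaw 0.109 tilt [ 0.001 -0.    -1.   ] F [ 0.1 -0.3 -1.8] g 0.0114
```

View pics/w5.png

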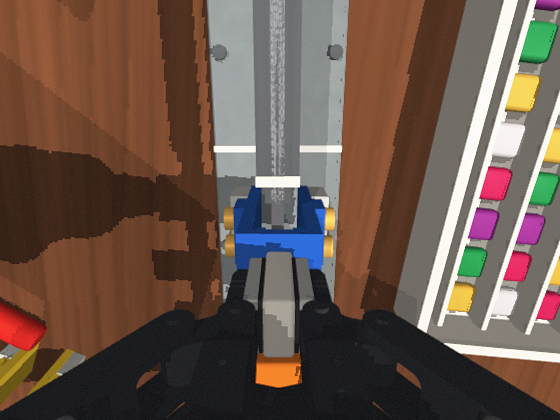

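View pics/d5.png

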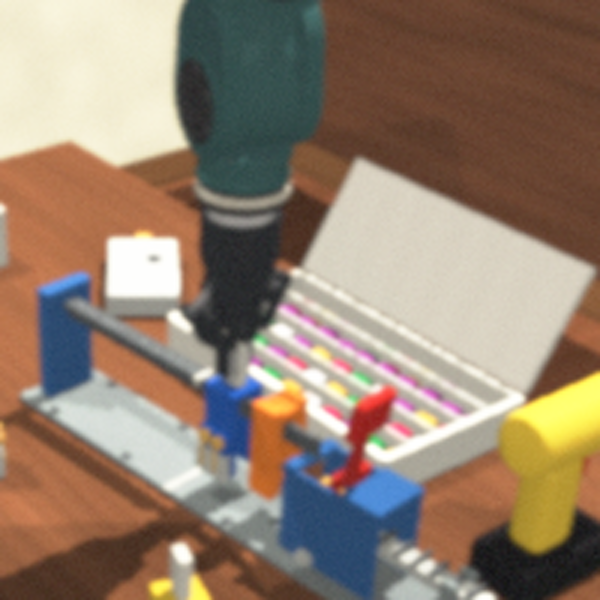

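```bash
python3 -m pendant '[[[0,0,0],[-0.05,0,-0.25],0],[[0,0,0],[0,0,0],0],[[0,0,0],[-0.11,1,0],0],[[0,0,0],[-0.11,1,0],0],[[0,0,0],[-0.11,1,0],0],[[0,0,0],[-0.11,1,0],0],[[0,0,0],[-0.11,1,0],0],[[0,0,0],[-0.11,1,0],0],[[0,0,0],[0,0,0],0]]'
python3 -c "
from h import *
c=wsnap('pics/w6.png')"
```

```text
clock: 7.58
eef_pos: [0.6304, 0.0177, 0.1388]
orientation: [-3.137, -0.173, 0.0]
contact_force: [-0.6, -0.2, -2.3]
grip_width: 0.011
t 7.575 tcp [0.6304 0.0177 0.1388] yaw 0.1099 tilt [-0.  0. -1.] F [-0.6 -0.2 -2.3] g 0.011
```

View pics/w6.png

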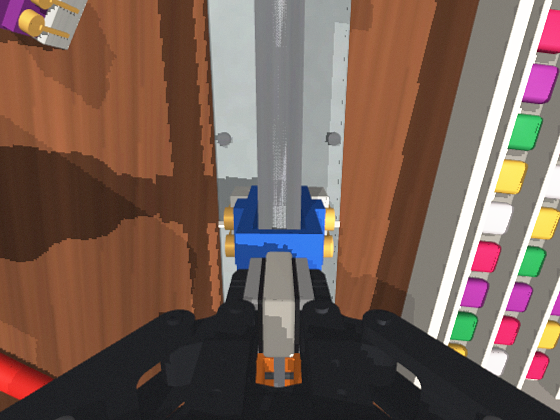

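The carrier is hung on the head, with its ribs under it, and the forces are low. Sliding it to the stop.

```bash
python3 -m pendant '[[[0,0,0],[-0.22,2,0],0],[[0,0,0],[-0.22,2,0],0],[[0,0,0],[-0.22,2,0],0],[[0,0,0],[-0.22,2,0],0],[[0,0,0],[-0.22,2,0],0],[[0,0,0],[-0.22,2,0],0],[[0,0,0],[-0.22,2,0],0],[[0,0,0],[-0.22,2,0],0],[[0,0,0],[-0.05,0.5,0],0],[[0,0,0],[0,0,0],0]]'
python3 -c "
from h import *
c=wsnap('pics/w7.png')"
```

```text
clock: 8.88
eef_pos: [0.6124, 0.1822, 0.1387]
orientation: [3.137, 0.172, -0.0]
contact_force: [-0.0, 0.1, -2.1]
grip_width: 0.0112
t 8.875 tcp [0.6124 0.1822 0.1387] yaw 0.1094 tilt [-0. -0. -1.] F [-0.   0.1 -2.1] g 0.0112
```

View pics/w7.png

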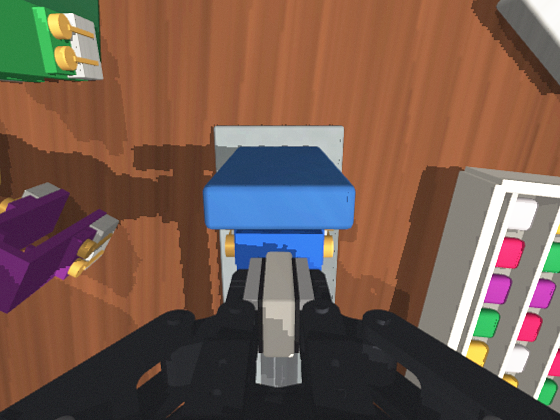

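```bash
python3 -m pendant '[[[0,0,0],[-0.03,0.3,0],0],[[0,0,0],[0,0,0],0],[[0,0,0],[0,0,0],1],[[0,0,0],[0,0,0],1],[[0,0,0],[0,0,0],1],[[0,0,0],[0,0,0],1]]'
python3 -m pendant '[[[0,0,0],[0,0,3],1],[[0,0,0],[0,0,4],1],[[0,0,0],[0,0,4],1],[[0,0,-0.13],[-4.3,-1,0],1],[[0,0,-0.13],[-4.3,-1,0],1],[[0,0,-0.13],[-4.3,-1,0],1],[[0,0,-0.13],[-4.2,-1,0],1],[[0,0,0],[0,0,0],1],[[0,0,0],[0,0,0],1]]'
python3 -c "
from h import *
c=wsnap('pics/w8.png')"
```

```text
clock: 9.68
eef_pos: [0.6122, 0.185, 0.1388]
orientation: [-3.137, -0.171, -0.0]
contact_force: [-0.8, -0.0, 0.6]
grip_width: 0.0823
clock: 10.8
eef_pos: [0.4416, 0.145, 0.2491]
orientation: [-3.075, 0.64, -0.001]
contact_force: [0.7, 0.5, 0.2]
grip_width: 0.0852
t 10.8 tcp [0.4416 0.145  0.2491] yaw -0.4102 tilt [ 0.001  0.    -1.   ] F [0.7 0.5 0.2] g 0.0852
```

View pics/w8.png

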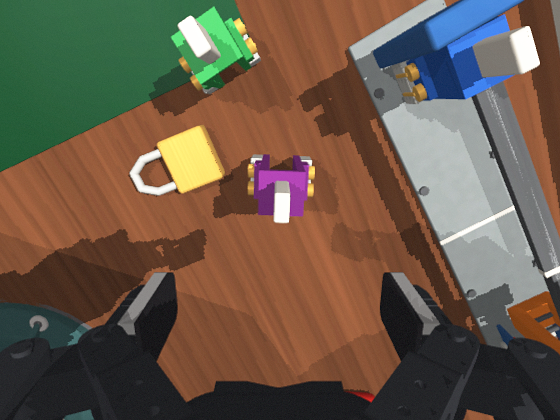

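```bash
python3 - <<'E'
import cv2
a=cv2.imread("pics/w8.png")
def cr(im,x0,y0,x1,y1,s,fn): cv2.imwrite(fn,cv2.resize(im[y0:y1,x0:x1],None,fx=s,fy=s,interpolation=cv2.INTER_CUBIC))
cr(a,160,0,330,230,2.5,"pics/x5.png")
E
```

```text
(no output)
```

View pics/x5.png

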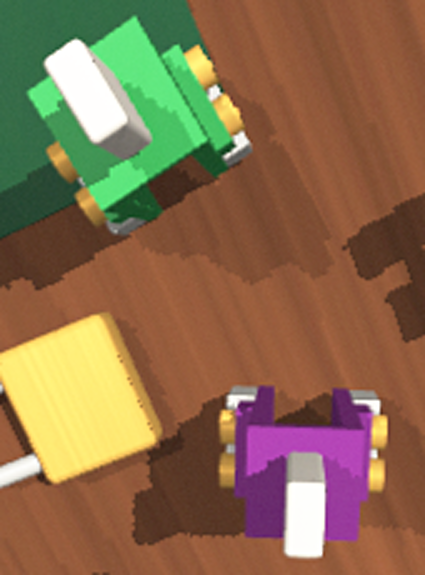

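```bash
python3 - <<'E'
from h import *
c=wsnap()
def q(l,ox,oy,s,z): return np.array([back(c,ox+x/s,oy+y/s,z)[:2] for x,y in l])
for n,l in [("pur",[(285,556),(322,556),(325,477),(287,477)]),("grn",[(91,138),(126,126),(78,40),(44,56)])]:
    P=q(l,160,0,2.5,.14); d=(P[2]-P[1]+P[3]-P[0])/2; w=(P[1]-P[0]+P[2]-P[3])/2
    print(n,P.mean(0).round(4),"len",np.linalg.norm(d).round(4),np.linalg.norm(w).round(4),"yaw",np.arctan2(-d[0],d[1]).round(3))
E
```

```text
t 10.85 tcp [0.4419 0.1451 0.2489] yaw -0.4102 tilt [ 0.001  0.    -1.   ] F [ 0.7 -0.3 -0.8] g 0.0855
pur [0.4436 0.1437] len 0.0247 0.0112 yaw -0.437
grn [0.4371 0.2728] len 0.0226 0.0098 yaw 0.094
```

```bash
python3 -m pendant '[[[0,0,-0.025],[0.2,-0.1,-3],1],[[0,0,0],[0,0,-4],1],[[0,0,0],[0,0,-4],1],[[0,0,0],[0,0,-3.5],1],[[0,0,0],[0,0,0],1],[[0,0,0],[0,0,0],0],[[0,0,0],[0,0,0],0],[[0,0,0],[0,0,0],0],[[0,0,0],[0,0,0],0],[[0,0,0],[0,0,0],0]]' 60
python3 -m pendant '[[[0,0,0],[0,0,0],0],[[0,0,0],[0,0,2],0],[[0,0,0],[0,0,4],0],[[0,0,0],[0,0,4],0],[[0,0,0],[0,0,4],0],[[0,0,0],[0,0,2],0],[[0,0,0],[0,0,0],0]]' 60
python3 -c "
from h import *
wsnap('pics/w9.png')"
```

```text
clock: 12.15
eef_pos: [0.4436, 0.144, 0.1042]
orientation: [-3.067, 0.679, -0.002]
contact_force: [1.1, 0.2, 5.9]
grip_width: 0.0111
clock: 13.02
eef_pos: [0.4435, 0.144, 0.2644]
orientation: [-3.067, 0.679, -0.002]
contact_force: [0.3, 1.1, -3.5]
grip_width: 0.0112
t 13.025 tcp [0.4435 0.144  0.2644] yaw -0.436 tilt [ 0.001  0.    -1.   ] F [ 0.3  1.1 -3.5] g 0.0112
```

View pics/w9.png

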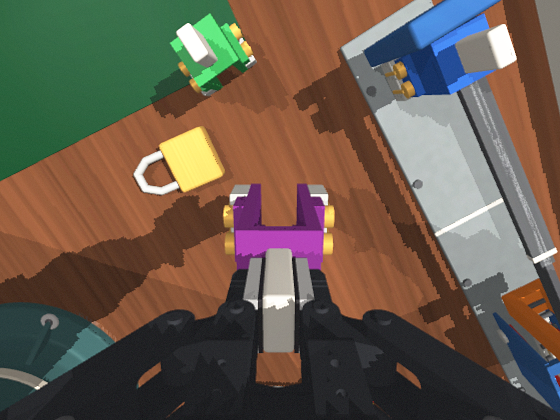

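```bash
python3 -m pendant '[[[0,0,0.091],[3.23,-3.12,0],0],[[0,0,0.091],[3.23,-3.12,0],0],[[0,0,0.091],[3.23,-3.12,0],0],[[0,0,0.091],[3.23,-3.12,0],0],[[0,0,0.091],[3.23,-3.12,0],0],[[0,0,0.091],[3.23,-3.12,0],0],[[0,0,0],[0,0,0],0],[[0,0,0],[0,0,0],0]]'
python3 -c "
from h import *
c=wsnap('pics/w10.png')"
```

```text
clock: 14.08
eef_pos: [0.6363, -0.0431, 0.2623]
orientation: [-3.136, -0.171, 0.004]
contact_force: [0.1, -0.8, -3.3]
grip_width: 0.0114
t 14.075 tcp [ 0.6363 -0.0431  0.2623] yaw 0.1092 tilt [-0.002  0.001 -1.   ] F [ 0.1 -0.8 -3.3] g 0.0114
```

View pics/w10.png

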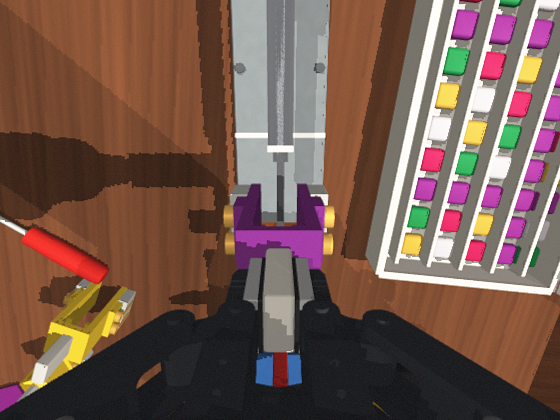

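```bash
python3 -m pendant '[[[0,0,0],[0.1,0,-3],0],[[0,0,0],[0,0,-3],0],[[0,0,0],[0,0,-2.5],0],[[0,0,0],[0,0,-2],0],[[0,0,0],[0,0,-1],0],[[0,0,0],[0,0,-0.7],0],[[0,0,0],[0,0,0],0],[[0,0,0],[-0.05,0,-0.25],0],[[0,0,0],[0,0,0],0]]'
python3 -m pendant '[[[0,0,0],[-0.11,1,0],0],[[0,0,0],[-0.11,1,0],0],[[0,0,0],[-0.11,1,0],0],[[0,0,0],[-0.11,1,0],0],[[0,0,0],[-0.11,1,0],0],[[0,0,0],[-0.11,1,0],0],[[0,0,0],[0,0,0],0]]'
python3 -c "
from h import *
c=wsnap('pics/w11.png')"
```

```text
clock: 15.25
eef_pos: [0.6375, -0.0433, 0.1395]
orientation: [3.137, 0.173, 0.0]
contact_force: [0.2, 0.8, -3.6]
grip_width: 0.011
clock: 16.12
eef_pos: [0.6307, 0.0175, 0.1393]
orientation: [-3.137, -0.174, -0.0]
contact_force: [-1.0, -0.1, -2.4]
grip_width: 0.011
t 16.125 tcp [0.6307 0.0175 0.1393] yaw 0.1109 tilt [ 0.  0. -1.] F [-1.  -0.1 -2.4] g 0.011
```

View pics/w11.png

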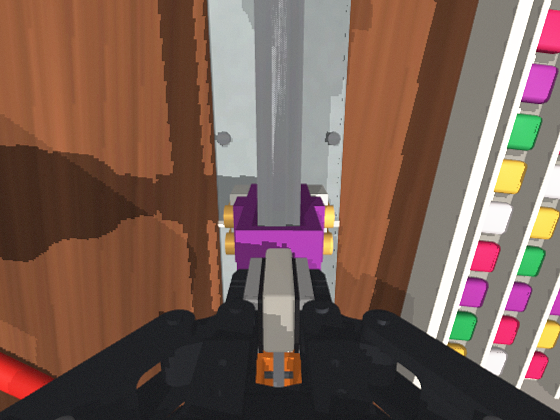

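```bash
python3 -m pendant '[[[0,0,0],[-0.22,2,0],0],[[0,0,0],[-0.22,2,0],0],[[0,0,0],[-0.22,2,0],0],[[0,0,0],[-0.22,2,0],0],[[0,0,0],[-0.22,2,0],0],[[0,0,0],[-0.22,2,0],0],[[0,0,0],[-0.06,0.5,0],0],[[0,0,0],[0,0,0],0]]'
python3 -c "
from h import *
c=wsnap('pics/w12.png')"
```

```text
clock: 17.18
eef_pos: [0.617, 0.142, 0.1392]
orientation: [3.137, 0.173, 0.0]
contact_force: [0.0, 0.4, -3.6]
grip_width: 0.0114
t 17.175 tcp [0.617  0.142  0.1392] yaw 0.1105 tilt [ 0. -0. -1.] F [ 0.   0.4 -3.6] g 0.0114
```

View pics/w12.png

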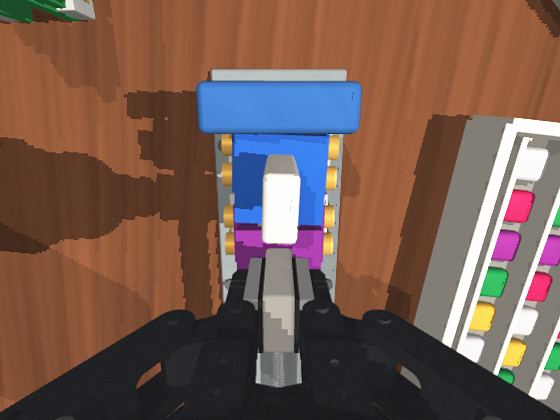

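```bash
python3 -m pendant '[[[0,0,0],[-0.03,0.2,0],0],[[0,0,0],[0,0,0],0],[[0,0,0],[0,0,0],1],[[0,0,0],[0,0,0],1],[[0,0,0],[0,0,0],1],[[0,0,0],[0,0,0],1],[[0,0,0],[0,0,3],1],[[0,0,0],[0,0,4],1],[[0,0,0],[0,0,4],1],[[0,0,0],[0,0,0],1]]'
python3 -m pendant '[[[0,0,0],[-3.6,2.58,0],1],[[0,0,0],[-3.6,2.58,0],1],[[0,0,0],[-3.6,2.58,0],1],[[0,0,-0.01],[-3.6,2.58,0],1],[[0,0,-0.01],[-3.6,2.58,0],1],[[0,0,0],[0,0,0],1],[[0,0,0],[0,0,0],1]]'
python3 -c "
from h import *
c=wsnap('pics/w13.png')"
```

```text
clock: 18.48
eef_pos: [0.6178, 0.1439, 0.2521]
orientation: [-3.137, -0.173, -0.008]
contact_force: [0.8, -0.6, -0.5]
grip_width: 0.0855
clock: 19.35
eef_pos: [0.4369, 0.2726, 0.2489]
orientation: [3.138, 0.142, -0.0]
contact_force: [0.2, 0.3, 1.0]
grip_width: 0.0854
t 19.35 tcp [0.4369 0.2726 0.2489] yaw 0.0904 tilt [-0. -0. -1.] F [0.2 0.3 1. ] g 0.0854
```

View pics/w13.png

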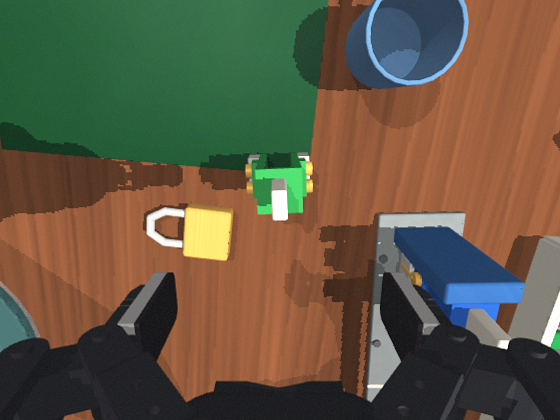

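```bash
python3 - <<'E'
from h import *
c=wsnap("pics/w13b.png")
a=cv2.imread("pics/w13b.png")
cv2.imwrite("pics/x6.png",cv2.resize(a[140:230,230:330],None,fx=5,fy=5,interpolation=cv2.INTER_CUBIC))
print(back(c,279.5,207,.14))
E
```

```text
t 19.4 tcp [0.4372 0.2724 0.2488] yaw 0.0897 tilt [-0. -0. -1.] F [ 0.7  0.3 -0.1] g 0.0855
[0.43730727 0.27206994 0.14      ]
```

View pics/x6.png

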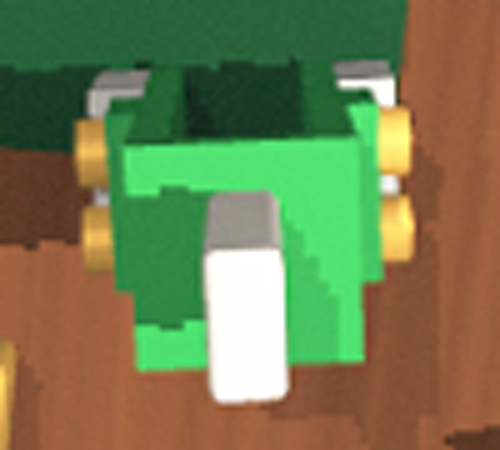

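```bash
python3 -m pendant '[[[0,0,0.03],[0,0,-3],1],[[0,0,0],[0,0,-4],1],[[0,0,0],[0,0,-4],1],[[0,0,0],[0,0,-3.4],1],[[0,0,0],[0,0,0],1],[[0,0,0],[0,0,0],0],[[0,0,0],[0,0,0],0],[[0,0,0],[0,0,0],0],[[0,0,0],[0,0,0],0],[[0,0,0],[0,0,0],0]]' 60
python3 -m pendant '[[[0,0,0],[0,0,0],0],[[0,0,0],[0,0,2],0],[[0,0,0],[0,0,4],0],[[0,0,0],[0,0,4],0],[[0,0,0],[0,0,4],0],[[0,0,0],[0,0,2],0],[[0,0,0],[0,0,0],0]]' 60
python3 -c "
from h import *
wsnap('pics/w14.png')"
```

```text
clock: 20.7
eef_pos: [0.4371, 0.2729, 0.1057]
orientation: [-3.136, -0.188, -0.002]
contact_force: [0.3, -1.2, 6.1]
grip_width: 0.0115
clock: 21.58
eef_pos: [0.437, 0.273, 0.2659]
orientation: [-3.135, -0.189, -0.002]
contact_force: [-0.4, 0.7, -2.8]
grip_width: 0.0111
t 21.575 tcp [0.437  0.273  0.2659] yaw 0.1201 tilt [ 0.001  0.001 -1.   ] F [-0.4  0.7 -2.8] g 0.0111
```

View pics/w14.png

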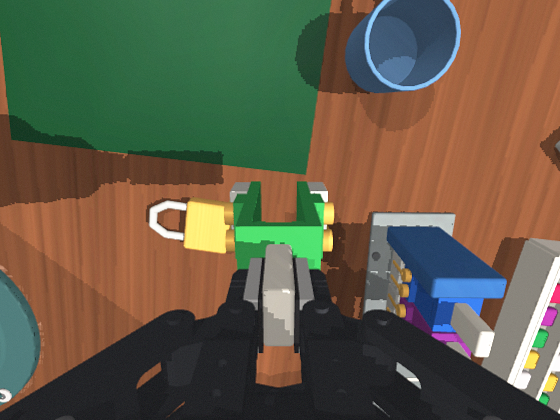

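```bash
python3 -m pendant '[[[0,0,-0.01],[0,-5.2,0],0],[[0,0,0],[0,-5.2,0],0],[[0,0,0],[0,-5.2,0],0],[[0,0,0],[3.3,-5.2,0],0],[[0,0,0],[4.2,-5.2,0],0],[[0,0,0],[4.2,-5.2,0],0],[[0,0,0],[4.2,-0.4,0],0],[[0,0,0],[4.15,0,0],0],[[0,0,0],[0,0,0],0],[[0,0,0],[0,0,0],0]]'
python3 -c "
from h import *
c=wsnap('pics/w15.png')"
```

```text
clock: 22.88
eef_pos: [0.631, -0.0363, 0.2639]
orientation: [-3.136, -0.173, 0.004]
contact_force: [-0.3, -0.2, -2.7]
grip_width: 0.0111
t 22.875 tcp [ 0.631  -0.0363  0.2639] yaw 0.1101 tilt [-0.002  0.    -1.   ] F [-0.3 -0.2 -2.7] g 0.0111
```

View pics/w15.png

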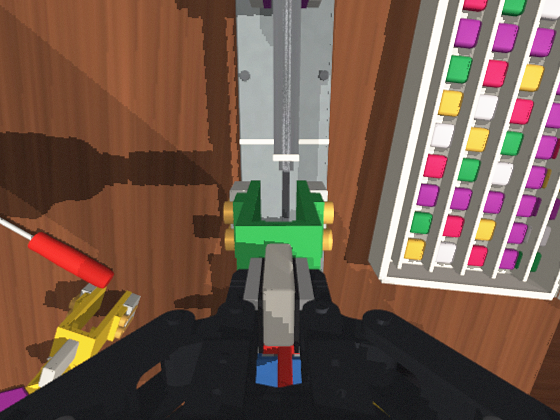

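```bash
python3 -m pendant '[[[0,0,0],[0.6,-0.7,0],0],[[0,0,0],[0,0,-3],0],[[0,0,0],[0,0,-3],0],[[0,0,0],[0,0,-2.5],0],[[0,0,0],[0,0,-2],0],[[0,0,0],[0,0,-1],0],[[0,0,0],[0,0,-0.6],0],[[0,0,0],[0,0,0],0],[[0,0,0],[0,0,-0.3],0],[[0,0,0],[0,0,0],0]]'
python3 -c "
from h import *
c=wsnap('pics/w16.png')"
```

```text
clock: 24.18
eef_pos: [0.6378, -0.0435, 0.1414]
orientation: [3.137, 0.173, 0.0]
contact_force: [-0.3, -0.1, -2.8]
grip_width: 0.0111
t 24.175 tcp [ 0.6378 -0.0435  0.1414] yaw 0.11 tilt [ 0. -0. -1.] F [-0.3 -0.1 -2.8] g 0.0111
```

View pics/w16.png

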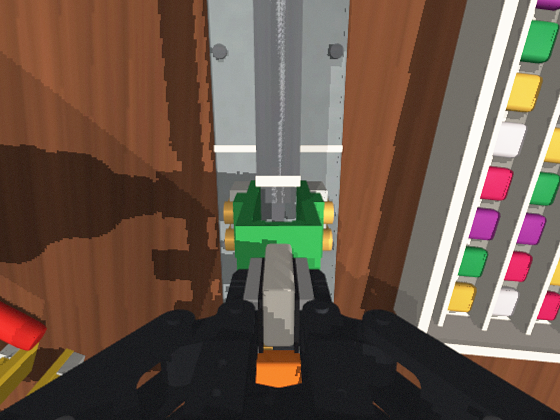

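```bash
python3 -m pendant '[[[0,0,0],[-0.13,1,-0.03],0],[[0,0,0],[-0.11,1,0],0],[[0,0,0],[-0.11,1,0],0],[[0,0,0],[-0.11,1,0],0],[[0,0,0],[-0.11,1,0],0],[[0,0,0],[-0.11,1,0],0],[[0,0,0],[0,0,0],0]]'
python3 -m pendant '[[[0,0,0],[-0.22,2,0],0],[[0,0,0],[-0.22,2,0],0],[[0,0,0],[-0.22,2,0],0],[[0,0,0],[-0.22,2,0],0],[[0,0,0],[-0.05,0.5,0],0],[[0,0,0],[0,0,0],0]]'
python3 -c "
from h import *
c=wsnap('pics/w17.png')"
```

```text
clock: 25.1
eef_pos: [0.6309, 0.0173, 0.141]
orientation: [-3.137, -0.174, 0.0]
contact_force: [-0.5, -1.2, -2.6]
grip_width: 0.0114
clock: 25.85
eef_pos: [0.6216, 0.1019, 0.141]
orientation: [3.137, 0.174, 0.0]
contact_force: [0.3, -0.3, -3.2]
grip_width: 0.0113
t 25.85 tcp [0.6216 0.1019 0.141 ] yaw 0.1106 tilt [ 0. -0. -1.] F [ 0.3 -0.3 -3.2] g 0.0113
```

View pics/w17.png

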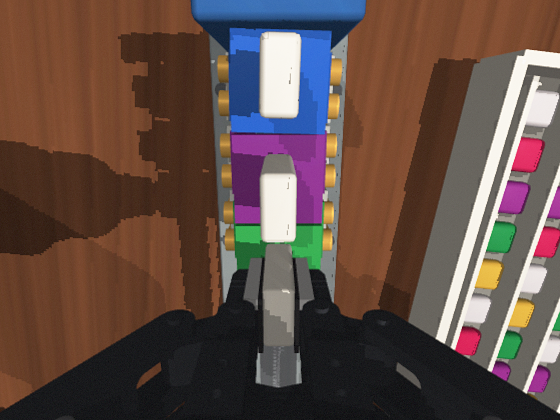

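```bash
python3 -m pendant '[[[0,0,0],[-0.03,0.2,0],0],[[0,0,0],[0,0,0],0],[[0,0,0],[0,0,0],1],[[0,0,0],[0,0,0],1],[[0,0,0],[0,0,0],1],[[0,0,0],[0,0,0],1],[[0,0,0],[0,0,3],1],[[0,0,0],[0,0,4],1],[[0,0,0],[0,0,4],1],[[0,0,0],[0,0,0],1]]'
python3 -m pendant '[[[0,0,0],[-2.4,-4.2,0],1],[[0,0,0],[-2.4,-4.2,0],1],[[0,0,0],[-2.4,-4.2,0],1],[[0,0,0],[-2.4,-4.2,0],1],[[0,0,0],[-2.4,-4.2,0],1],[[0,0,0],[-2.4,-4.2,0],1],[[0,0,0],[-2.4,-4.2,0],1],[[0,0,0],[-2.1,-4.1,0],1],[[0,0,0],[0,0,0],1],[[0,0,0],[0,0,0],1]]'
python3 -c "
from h import *
c=wsnap('pics/w18.png')"
```

```text
clock: 27.15
eef_pos: [0.6225, 0.1036, 0.2538]
orientation: [3.137, 0.173, 0.008]
contact_force: [0.2, 0.9, -0.5]
grip_width: 0.0853
clock: 28.4
eef_pos: [0.4323, -0.2311, 0.2505]
orientation: [-3.136, -0.172, 0.001]
contact_force: [-0.5, -0.3, 0.7]
grip_width: 0.0854
t 28.4 tcp [ 0.4323 -0.2311  0.2505] yaw 0.1096 tilt [-0.     0.001 -1.   ] F [-0.5 -0.3  0.7] g 0.0854
```

View pics/w18.png

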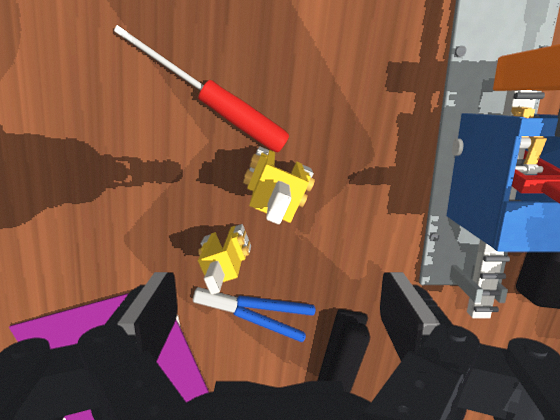

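```bash
python3 - <<'E'
from h import *
c=wsnap("pics/w18b.png")
a=cv2.imread("pics/w18b.png")
cv2.imwrite("pics/x7.png",cv2.resize(a[140:300,190:330],None,fx=4,fy=4-.3,interpolation=cv2.INTER_CUBIC))
cv2.imwrite("pics/x7.png",cv2.resize(a[140:300,190:330],None,fx=4-.3,fy=4-.3,interpolation=cv2.INTER_CUBIC))
E
```

```text
t 28.45 tcp [ 0.4325 -0.2307  0.2506] yaw 0.1106 tilt [-0.     0.001 -1.   ] F [0.1 0.5 0.4] g 0.0858
```

View pics/x7.png

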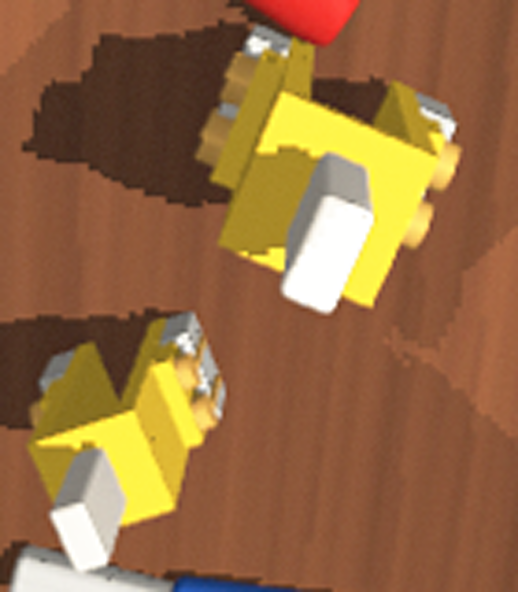

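```bash
python3 - <<'E'
from h import *
c=wsnap()
l=[(281,293),(328,312),(371,210),(322,195)]
P=np.array([back(c,190+x/3.7,140+y/3.7,.14)[:2] for x,y in l]); d=(P[2]-P[1]+P[3]-P[0])/2; w=(P[1]-P[0]+P[2]-P[3])/2
print(P.mean(0).round(4),np.linalg.norm(d).round(4),np.linalg.norm(w).round(4),"yaw",np.arctan2(-d[0],d[1]).round(3))
E
```

```text
t 28.5 tcp [ 0.4326 -0.2306  0.2507] yaw 0.1111 tilt [-0.  0. -1.] F [ 0.6  0.9 -0.9] g 0.0852
[ 0.4317 -0.2326] 0.023 0.0104 yaw -0.27
```

```bash
python3 -m pendant '[[[0,0,-0.13],[-0.1,-0.2,0],1],[[0,0,-0.13],[0,0,-2.5],1],[[0,0,-0.12],[0,0,-4],1],[[0,0,0],[0,0,-4],1],[[0,0,0],[0,0,-4],1],[[0,0,0],[0,0,0],1],[[0,0,0],[0,0,0],1]]'
python3 -c "
from h import *
wsnap('pics/w19.png')"
```

```text
clock: 29.42
eef_pos: [0.4321, -0.2335, 0.1073]
orientation: [3.113, -0.422, 0.002]
contact_force: [0.7, 0.8, 0.8]
grip_width: 0.0853
t 29.425 tcp [ 0.4321 -0.2335  0.1073] yaw -0.2692 tilt [ 0.001 -0.001 -1.   ] F [0.7 0.8 0.8] g 0.0853
```

View pics/w19.png

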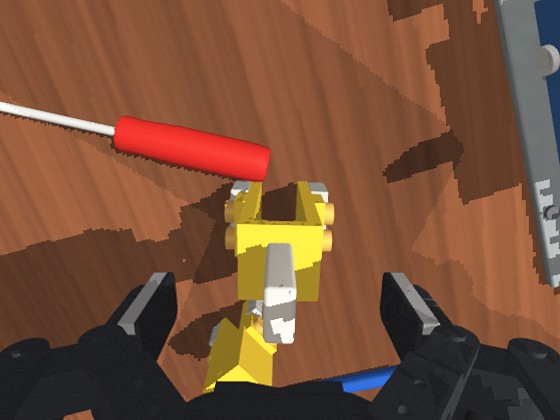

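```bash
python3 -m pendant '[[[0,0,0],[0,0,-0.25],1],[[0,0,0],[0,0,0],0],[[0,0,0],[0,0,0],0],[[0,0,0],[0,0,0],0],[[0,0,0],[0,0,0],0],[[0,0,0],[0,0,0],0],[[0,0,0],[0,0,0],0]]' 60
python3 -m pendant '[[[0,0,0],[0,0,2],0],[[0,0,0],[0,0,4],0],[[0,0,0],[0,0,4],0],[[0,0,0],[0,0,4],0],[[0,0,0],[0,0,2],0],[[0,0,0],[0,0,0],0]]' 60
python3 -c "
from h import *
wsnap('pics/w20.png')"
```

```text
clock: 30.35
eef_pos: [0.4314, -0.2335, 0.1035]
orientation: [3.113, -0.423, 0.0]
contact_force: [0.3, -0.9, -0.6]
grip_width: 0.0116
clock: 31.1
eef_pos: [0.4317, -0.2338, 0.2641]
orientation: [3.112, -0.423, 0.002]
contact_force: [-0.3, 0.6, -4.2]
grip_width: 0.0116
t 31.1 tcp [ 0.4317 -0.2338  0.2641] yaw -0.27 tilt [ 0.001 -0.001 -1.   ] F [-0.3  0.6 -4.2] g 0.0116
```

View pics/w20.png

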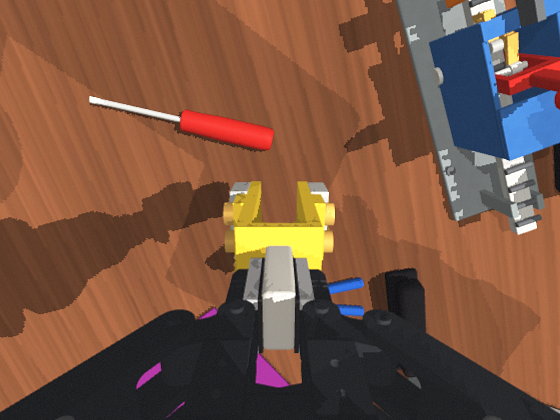

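```bash
python3 -m pendant '[[[0,0,0.076],[1,4,0],0],[[0,0,0.076],[2.5,4,0],0],[[0,0,0.076],[3.5,3.5,0],0],[[0,0,0.076],[4,3,0],0],[[0,0,0.076],[4,2.5,0],0],[[0,0,0],[4,2,0],0],[[0,0,0],[1.6,0,0],0],[[0,0,0],[0,0,0],0],[[0,0,0],[0,0,0],0]]'
python3 -c "
from h import *
c=wsnap('pics/w21.png')"
```

```text
clock: 32.28
eef_pos: [0.6365, -0.0436, 0.2627]
orientation: [-3.137, -0.172, 0.002]
contact_force: [-0.5, -0.5, -3.1]
grip_width: 0.0115
t 32.275 tcp [ 0.6365 -0.0436  0.2627] yaw 0.1097 tilt [-0.002  0.    -1.   ] F [-0.5 -0.5 -3.1] g 0.0115
```

View pics/w21.png

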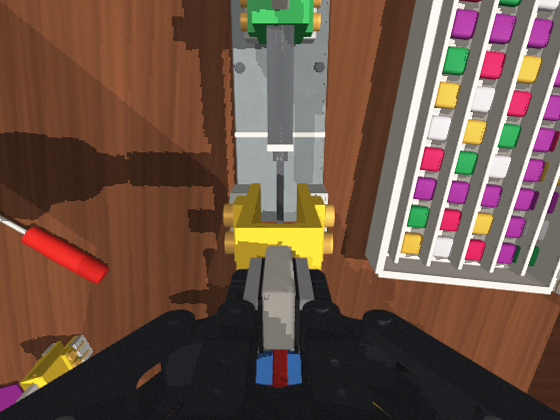

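```bash
python3 -m pendant '[[[0,0,0],[0.1,0,-3],0],[[0,0,0],[0,0,-3],0],[[0,0,0],[0,0,-2.5],0],[[0,0,0],[0,0,-2],0],[[0,0,0],[0,0,-1],0],[[0,0,0],[0,0,-0.7],0],[[0,0,0],[0,0,0],0],[[0,0,0],[-0.03,0,-0.33],0],[[0,0,0],[0,0,0],0]]'
python3 -m pendant '[[[0,0,0],[-0.11,1,0],0],[[0,0,0],[-0.11,1,0],0],[[0,0,0],[-0.11,1,0],0],[[0,0,0],[-0.11,1,0],0],[[0,0,0],[-0.11,1,0],0],[[0,0,0],[-0.11,1,0],0],[[0,0,0],[0,0,0],0]]'
python3 -m pendant '[[[0,0,0],[-0.22,2,0],0],[[0,0,0],[-0.22,2,0],0],[[0,0,0],[0,0,0],0],[[0,0,0],[0,0,0],0]]'
python3 -c "
from h import *
c=wsnap('pics/w22.png')"
```

```text
clock: 33.45
eef_pos: [0.6384, -0.0436, 0.1387]
orientation: [3.137, 0.173, 0.002]
contact_force: [1.6, -0.1, -1.3]
grip_width: 0.0112
clock: 34.33
eef_pos: [0.6315, 0.0182, 0.1386]
orientation: [-3.135, -0.175, -0.001]
contact_force: [0.0, 4.6, 6.8]
grip_width: 0.0112
clock: 34.83
eef_pos: [0.627, 0.0581, 0.1385]
orientation: [-3.134, -0.175, -0.001]
contact_force: [-0.0, 6.3, 6.6]
grip_width: 0.0114
t 34.825 tcp [0.627  0.0581 0.1385] yaw 0.1114 tilt [ 0.     0.003 -1.   ] F [-0.   6.3  6.6] g 0.0114
```

View pics/w22.png

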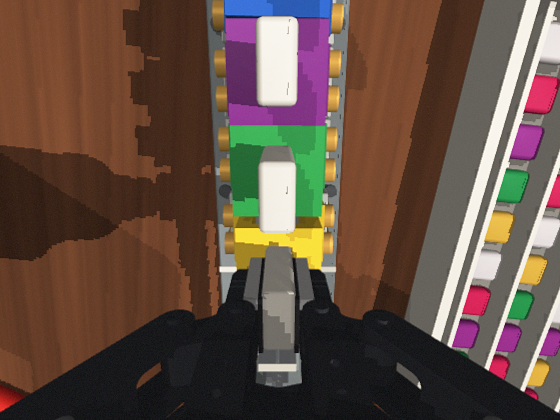

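```bash
python3 -m pendant '[[[0,0,0],[-0.05,0.5,0.05],0],[[0,0,0],[0,0,0],0],[[0,0,0],[0,0,0],1],[[0,0,0],[0,0,0],1],[[0,0,0],[0,0,0],1],[[0,0,0],[0,0,0],1],[[0,0,0],[0,0,3],1],[[0,0,0],[0,0,4],1],[[0,0,0],[0,0,4],1],[[0,0,0],[0,0,0],1]]'
python3 -m pendant '[[[0,0,0],[0,-4,1],0],[[0,0,0],[0,-4,1],0],[[0,0,0],[0,-4,1],0],[[0,0,0],[0,-4,1],0],[[0,0,0],[0.3,-4,1],0],[[0,0,0],[0.3,-4,1],0],[[0,0,0],[0,0,0],0],[[0,0,0],[0,0,0],0]]'
python3 -c "
from h import *
c=wsnap('pics/w23.png')
snap('side','pics/d23.png',(200,110,460,300),3);snap('scene','pics/s23.png',(200,150,420,330),3)"
```

```text
clock: 36.12
eef_pos: [0.6277, 0.0615, 0.2515]
orientation: [3.136, 0.173, 0.008]
contact_force: [-0.3, 0.7, 0.1]
grip_width: 0.0854
clock: 37.12
eef_pos: [0.6324, -0.1781, 0.3078]
orientation: [-3.136, -0.172, 0.002]
contact_force: [-0.6, 0.5, -0.6]
grip_width: -0.0001
t 37.125 tcp [ 0.6324 -0.1781  0.3078] yaw 0.1098 tilt [-0.001  0.001 -1.   ] F [-0.6  0.5 -0.6] g -0.0001
```

View pics/w23.png

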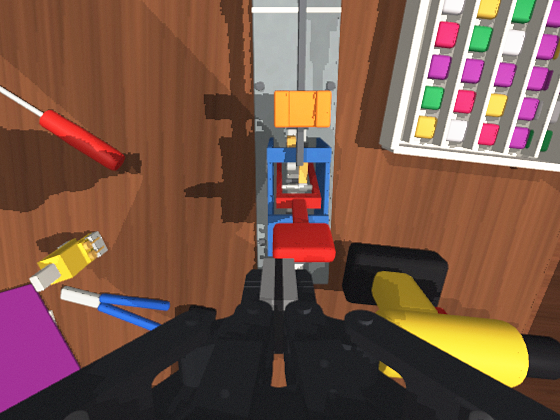

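View pics/d23.png

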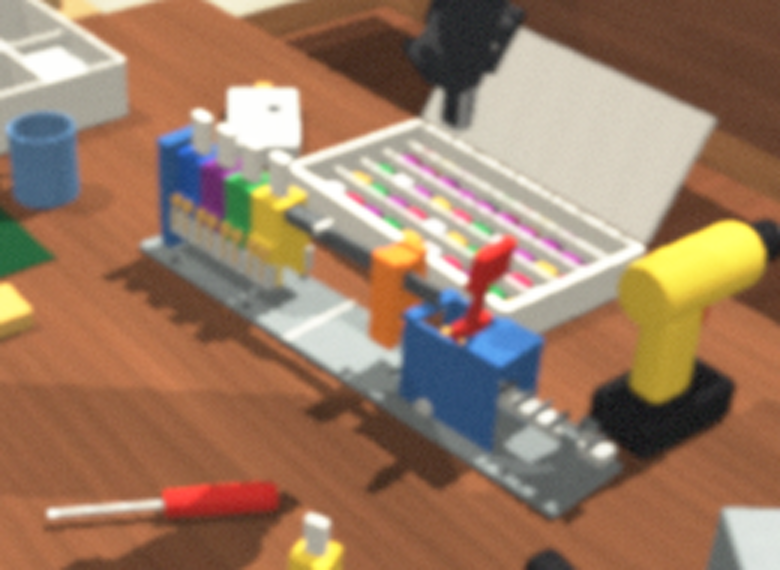

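View pics/s23.png

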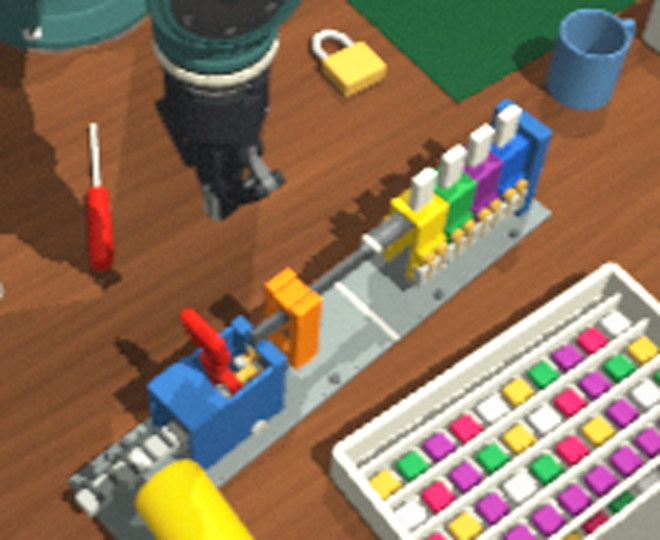

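All four carriers are past the mark. The side view shows white tabs in a row from the stop to the yellow one, and the shoe well back. Next I check how close the drill stands to the lever before pushing.

```bash
python3 - <<'E'
from h import *
a=cv2.imread("pics/s23.png");
A=r.read_camera("scene");B=r.read_camera("side")
for n,c in(("A",A),("B",B)): pass
def cr(c,x0,y0,x1,y1,s,fn): cv2.imwrite(fn,cv2.resize(c["color"][y0:y1,x0:x1,::-1],None,fx=s,fy=s,interpolation=cv2.INTER_CUBIC))
cr(A,210,240,330,395,3.8,"pics/x8.png"); cr(B,340,160,500,290,4,"pics/x9.png")
O=np.array([.6307,.0164])
for y in(-.265,-.25,-.18): print(y,(O+y*np.array([-.1098,.994])).round(4))
E
```

```text
-0.265 [ 0.6598 -0.247 ]
-0.25 [ 0.6582 -0.2321]
-0.18 [ 0.6505 -0.1625]
```

View pics/x8.png

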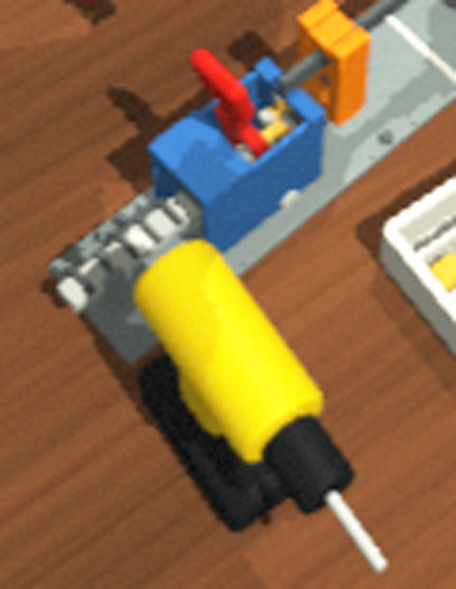

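View pics/x9.png

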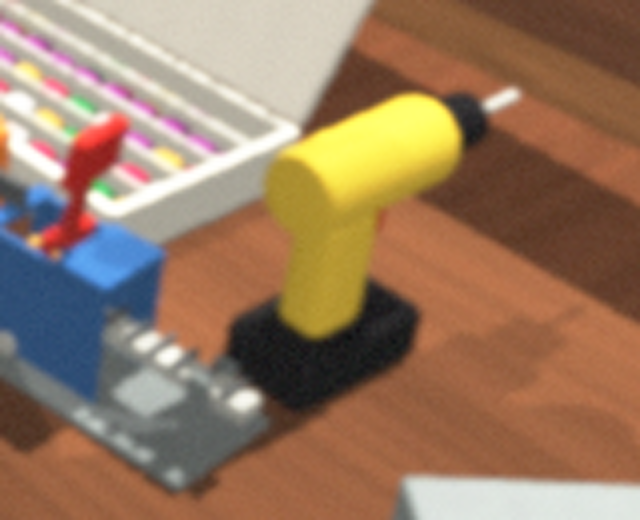

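```bash
python3 - <<'E'
from h import *
A=r.read_camera("scene");B=r.read_camera("side")
f=lambda s,t:tri(A,(210+s[0]/3.8,240+s[1]/3.8),B,(340+t[0]/4,160+t[1]/4)).round(3)
print("rear top",f((178,252),(297,158)),"rear centre",f((165,275),(297,195)),"front top",f((315,405),(430,97)))
print("lever pad top",f((205,55),(112,122)))
E
```

```text
rear top [ 0.748 -0.306  0.188] rear centre [ 0.746 -0.314  0.164] front top [ 0.881 -0.3    0.189]
lever pad top [ 0.653 -0.225  0.212]
```

```bash
python3 -m pendant '[[[0,0,0],[1.4,-3.6,0],0],[[0,0,0],[1.4,-3.6,0],0],[[0,0,0],[0,0,0],0],[[0,0,0],[0,0,-4],0],[[0,0,0],[0,0,-4],0],[[0,0,0],[0,0,-3],0],[[0,0,0],[0,0,0],0],[[0,0,0],[0,0,0],0]]'
python3 -c "
from h import *
c=wsnap('pics/w24.png')
snap('side','pics/d24.png',(300,90,500,270),3);snap('scene','pics/s24.png',(180,170,340,330),3)"
```

```text
clock: 38.48
eef_pos: [0.6609, -0.2502, 0.2004]
orientation: [3.136, 0.173, 0.002]
contact_force: [0.1, -0.5, 0.9]
grip_width: -0.0
t 38.475 tcp [ 0.6609 -0.2502  0.2004] yaw 0.1104 tilt [ 0.002 -0.001 -1.   ] F [ 0.1 -0.5  0.9] g -0.0
```

View pics/w24.png

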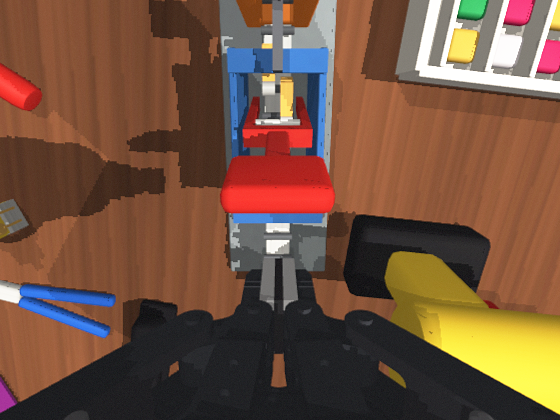

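View pics/d24.png

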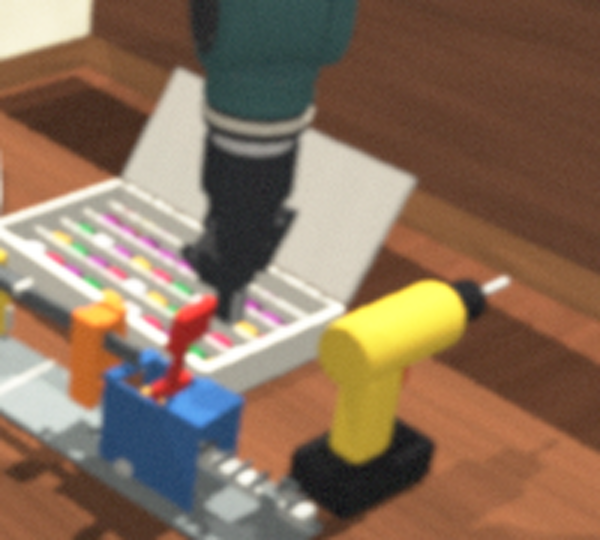

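```bash
python3 -m pendant '[[[0,0,0],[0,0,-3],0],[[0,0,0],[0,0,0],0],[[0,0,0],[-0.1,1,0],0],[[0,0,0],[-0.1,1,0],0],[[0,0,0],[-0.11,1,0],0],[[0,0,0],[-0.11,1,0],0],[[0,0,0],[-0.11,1,0],0],[[0,0,0],[0,0,0],0]]'
python3 -c "
from h import *
c=wsnap('pics/w25.png')"
python3 -m pendant '[[[0,0,0],[-0.11,1,0],0],[[0,0,0],[-0.11,1,0],0],[[0,0,0],[-0.08,0.7,0],0],[[0,0,0],[0,0,0],0]]'
python3 -c "
from h import *
c=wsnap('pics/w26.png')
snap('side','pics/d26.png',(300,90,500,270),3)"
```

```text
clock: 39.62
eef_pos: [0.6552, -0.1997, 0.1689]
orientation: [3.137, 0.174, 0.0]
contact_force: [0.5, -1.1, 1.4]
grip_width: -0.0004
t 39.625 tcp [ 0.6552 -0.1997  0.1689] yaw 0.1108 tilt [ 0. -0. -1.] F [ 0.5 -1.1  1.4] g -0.0004
clock: 40.17
eef_pos: [0.6522, -0.1732, 0.1685]
orientation: [-3.137, -0.173, 0.001]
contact_force: [0.7, -2.8, -1.3]
grip_width: -0.0001
t 40.175 tcp [ 0.6522 -0.1732  0.1685] yaw 0.1103 tilt [-0.  0. -1.] F [ 0.7 -2.8 -1.3] g -0.0001
```

View pics/w26.png

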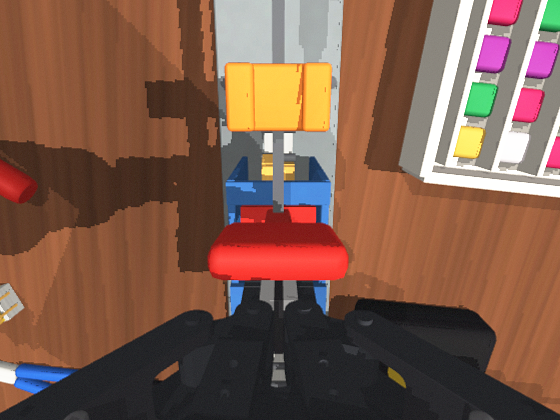

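View pics/d26.png

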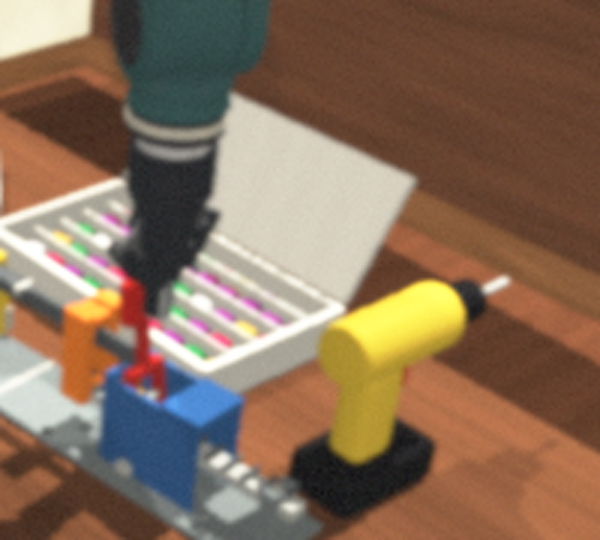

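```bash
python3 -m pendant '[[[0,0,0],[-0.06,0.5,0],0],[[0,0,0],[-0.04,0.4,0],0],[[0,0,0],[0,0,0],0]]'
python3 -m pendant '[[[0,0,0],[-0.04,0.4,0],0],[[0,0,0],[0,0,0],0]]'
python3 -c "
from h import *
c=wsnap('pics/w27.png')"
```

```text
clock: 40.65
eef_pos: [0.6512, -0.1642, 0.1687]
orientation: [-3.137, -0.173, 0.0]
contact_force: [-1.1, -3.4, -1.8]
grip_width: -0.0002
clock: 40.9
eef_pos: [0.651, -0.1625, 0.1687]
orientation: [3.133, 0.171, -0.0]
contact_force: [1.4, -17.4, -4.9]
grip_width: -0.0002
t 40.9 tcp [ 0.651  -0.1625  0.1687] yaw 0.1088 tilt [ 0.    -0.004 -1.   ] F [  1.4 -17.4  -4.9] g -0.0002
```

View pics/w27.png

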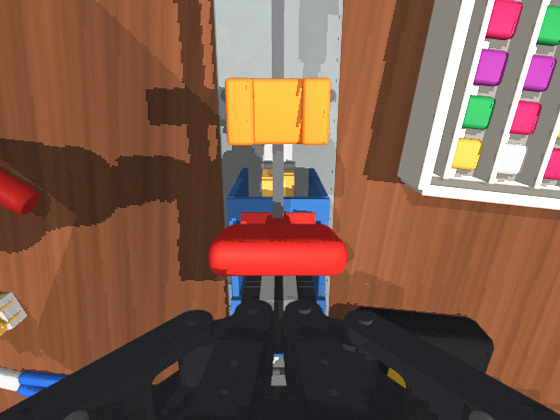

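```bash
cat >> h.py <<'E'
def rack(p):
    d=np.array(p[:2])-np.array([.6307,.0164]); return np.array([d@[.994,.1098],d@[-.1098,.994]])
E
python3 - <<'E'
from h import *
c=wsnap()
p=back(c,278,79,.141); print(rack(p)); print("rear",rack(back(c,278,144,.141)))
E
```

```text
t 40.95 tcp [ 0.651  -0.1625  0.1687] yaw 0.1088 tilt [ 0.    -0.004 -1.   ] F [  1.8 -16.9  -5.2] g -0.0002
[-0.00037433 -0.09505721]
rear [-0.00040805 -0.12426298]
```

The shoe face is now at rack -95 mm, so joint shoe is about 0.001. Its rear edge gives a length of 29 mm, which fits. About six more strokes are needed. Back off and repeat.

```bash
python3 -m pendant '[[[0,0,0],[0.22,-2.1,0],0],[[0,0,0],[0.23,-2.1,0],0],[[0,0,0],[0.23,-2.1,0],0],[[0,0,0],[0.22,-2.1,0],0],[[0,0,0],[0,0,0],0],[[0,0,0],[0,0,0],0]]'
python3 -c "
from h import *
c=wsnap('pics/w28.png')"
python3 -m pendant '[[[0,0,0],[-0.13,1.2,0],0],[[0,0,0],[-0.13,1.2,0],0],[[0,0,0],[-0.13,1.2,0],0],[[0,0,0],[-0.13,1.2,0],0],[[0,0,0],[-0.13,1.2,0],0],[[0,0,0],[-0.13,1.2,0],0],[[0,0,0],[-0.07,0.7,0],0],[[0,0,0],[-0.05,0.5,0],0],[[0,0,0],[0,0,0],0]]'
python3 -c "
from h import *
c=wsnap('pics/w29.png')"
```

```text
clock: 41.75
eef_pos: [0.6598, -0.2443, 0.1686]
orientation: [-3.136, -0.173, 0.0]
contact_force: [-0.3, 0.3, -0.2]
grip_width: 0.0003
t 41.75 tcp [ 0.6598 -0.2443  0.1686] yaw 0.11 tilt [-0.  0. -1.] F [-0.3  0.3 -0.2] g 0.0003
clock: 42.92
eef_pos: [0.6509, -0.1626, 0.1685]
orientation: [3.132, 0.17, -0.001]
contact_force: [1.7, -17.6, -4.7]
grip_width: -0.0
t 42.925 tcp [ 0.6509 -0.1626  0.1685] yaw 0.1087 tilt [-0.    -0.005 -1.   ] F [  1.7 -17.6  -4.7] g -0.0
```

View pics/w28.png

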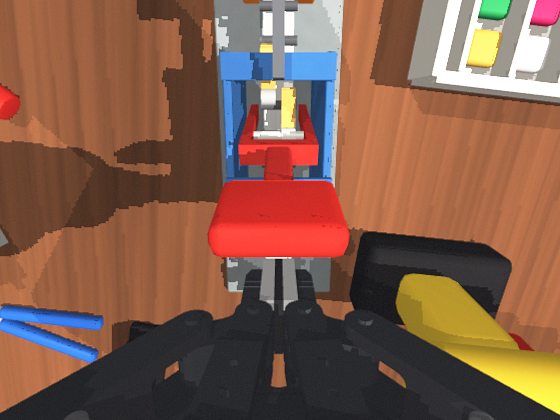

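View pics/w29.png

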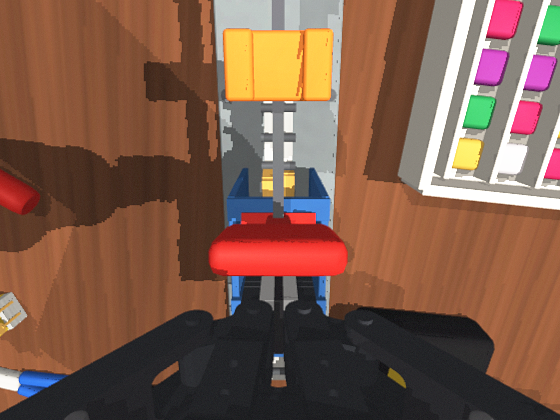

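One tooth gained, with the shoe's front edge moving from row 79 to row 29. The cycle repeats cleanly.

```bash
python3 -m pendant '[[[0,0,0],[0.22,-2.1,0],0],[[0,0,0],[0.23,-2.1,0],0],[[0,0,0],[0.23,-2.1,0],0],[[0,0,0],[0.22,-2.1,0],0],[[0,0,0],[0,0,0],0],[[0,0,0],[0,0,0],0]]'
python3 -m pendant '[[[0,0,0],[-0.13,1.2,0],0],[[0,0,0],[-0.13,1.2,0],0],[[0,0,0],[-0.13,1.2,0],0],[[0,0,0],[-0.13,1.2,0],0],[[0,0,0],[-0.13,1.2,0],0],[[0,0,0],[-0.13,1.2,0],0],[[0,0,0],[-0.07,0.7,0],0],[[0,0,0],[-0.05,0.5,0],0],[[0,0,0],[0,0,0],0]]'
python3 -m pendant '[[[0,0,0],[0.22,-2.1,0],0],[[0,0,0],[0.23,-2.1,0],0],[[0,0,0],[0.23,-2.1,0],0],[[0,0,0],[0.22,-2.1,0],0],[[0,0,0],[0,0,0],0],[[0,0,0],[0,0,0],0]]'
python3 -m pendant '[[[0,0,0],[-0.13,1.2,0],0],[[0,0,0],[-0.13,1.2,0],0],[[0,0,0],[-0.13,1.2,0],0],[[0,0,0],[-0.13,1.2,0],0],[[0,0,0],[-0.13,1.2,0],0],[[0,0,0],[-0.13,1.2,0],0],[[0,0,0],[-0.07,0.7,0],0],[[0,0,0],[-0.05,0.5,0],0],[[0,0,0],[0,0,0],0]]'
python3 -m pendant '[[[0,0,0],[0.22,-2.1,0],0],[[0,0,0],[0.23,-2.1,0],0],[[0,0,0],[0.23,-2.1,0],0],[[0,0,0],[0.22,-2.1,0],0],[[0,0,0],[0,0,0],0],[[0,0,0],[0,0,0],0]]'
python3 -m pendant '[[[0,0,0],[-0.13,1.2,0],0],[[0,0,0],[-0.13,1.2,0],0],[[0,0,0],[-0.13,1.2,0],0],[[0,0,0],[-0.13,1.2,0],0],[[0,0,0],[-0.13,1.2,0],0],[[0,0,0],[-0.13,1.2,0],0],[[0,0,0],[-0.07,0.7,0],0],[[0,0,0],[-0.05,0.5,0],0],[[0,0,0],[0,0,0],0]]'
python3 -c "
from h import *
snap('side','pics/d30.png',(230,110,430,260),4);snap('scene','pics/s30.png',(240,160,400,310),4)"
```

```text
clock: 43.72
eef_pos: [0.6598, -0.2444, 0.1686]
orientation: [-3.136, -0.173, 0.0]
contact_force: [-0.4, 0.3, -0.0]
grip_width: 0.0002
clock: 44.85
eef_pos: [0.6509, -0.1626, 0.1685]
orientation: [3.132, 0.17, -0.001]
contact_force: [1.6, -18.0, -4.6]
grip_width: 0.0005
clock: 45.6
eef_pos: [0.6598, -0.2443, 0.1686]
orientation: [-3.136, -0.173, 0.0]
contact_force: [0.1, -0.1, -0.2]
grip_width: 0.0
clock: 46.72
eef_pos: [0.6509, -0.1626, 0.1684]
orientation: [3.132, 0.17, -0.001]
contact_force: [1.7, -18.8, -5.4]
grip_width: 0.0
clock: 47.48
eef_pos: [0.6598, -0.2443, 0.1686]
orientation: [-3.136, -0.172, 0.0]
contact_force: [0.0, 0.3, 0.8]
grip_width: 0.0
clock: 48.6
eef_pos: [0.6509, -0.1626, 0.1685]
orientation: [3.132, 0.17, -0.001]
contact_force: [1.3, -18.2, -4.8]
grip_width: -0.0001
```

View pics/d30.png

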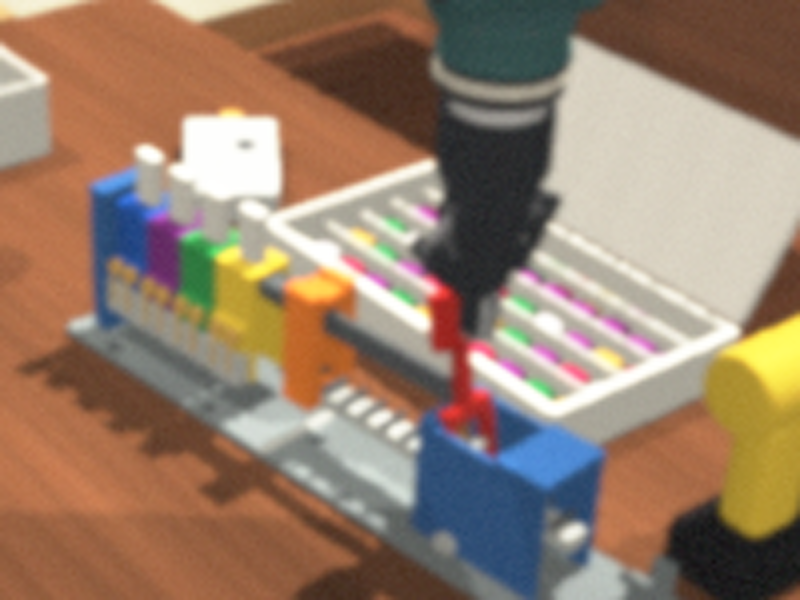

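View pics/s30.png

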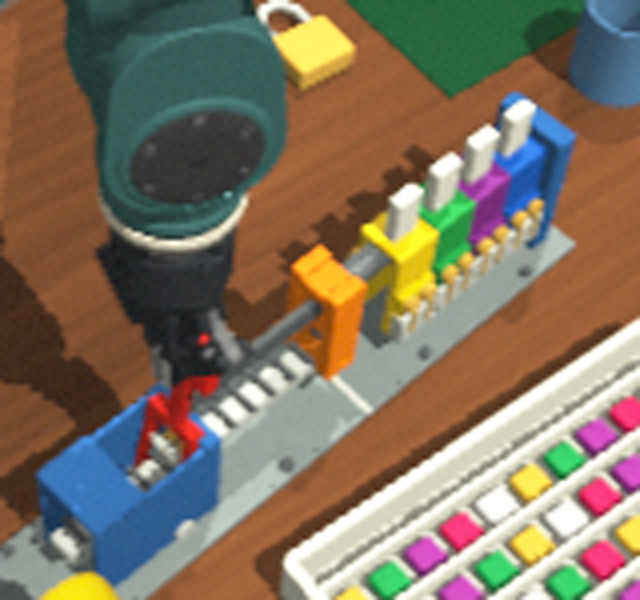

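Two strokes remain. I'll do one normally and creep through the last part of the next, watching the force.

```bash
python3 -m pendant '[[[0,0,0],[0.22,-2.1,0],0],[[0,0,0],[0.23,-2.1,0],0],[[0,0,0],[0.23,-2.1,0],0],[[0,0,0],[0.22,-2.1,0],0],[[0,0,0],[0,0,0],0],[[0,0,0],[0,0,0],0]]'
python3 -m pendant '[[[0,0,0],[-0.13,1.2,0],0],[[0,0,0],[-0.13,1.2,0],0],[[0,0,0],[-0.13,1.2,0],0],[[0,0,0],[-0.13,1.2,0],0],[[0,0,0],[-0.13,1.2,0],0],[[0,0,0],[-0.13,1.2,0],0],[[0,0,0],[-0.07,0.7,0],0],[[0,0,0],[-0.05,0.5,0],0],[[0,0,0],[0,0,0],0]]'
python3 -m pendant '[[[0,0,0],[0.22,-2.1,0],0],[[0,0,0],[0.23,-2.1,0],0],[[0,0,0],[0.23,-2.1,0],0],[[0,0,0],[0.22,-2.1,0],0],[[0,0,0],[0,0,0],0],[[0,0,0],[0,0,0],0]]'
python3 -m pendant '[[[0,0,0],[-0.13,1.2,0],0],[[0,0,0],[-0.13,1.2,0],0],[[0,0,0],[-0.13,1.2,0],0],[[0,0,0],[-0.13,1.2,0],0],[[0,0,0],[-0.06,0.6,0],0],[[0,0,0],[-0.06,0.6,0],0],[[0,0,0],[0,0,0],0]]'
```

```text
clock: 49.45
eef_pos: [0.6598, -0.2443, 0.1686]
orientation: [-3.136, -0.173, 0.0]
contact_force: [-0.6, -0.3, 0.2]
grip_width: 0.0002
clock: 50.58
eef_pos: [0.6509, -0.1626, 0.1684]
orientation: [3.132, 0.17, -0.001]
contact_force: [0.7, -18.0, -5.2]
grip_width: -0.0001
clock: 51.32
eef_pos: [0.6598, -0.2443, 0.1686]
orientation: [-3.136, -0.173, 0.0]
contact_force: [-0.8, 0.4, -0.2]
grip_width: -0.0001
clock: 52.2
eef_pos: [0.6534, -0.1841, 0.1687]
orientation: [-3.137, -0.173, -0.0]
contact_force: [0.5, -3.0, 2.4]
grip_width: 0.0004
```

```bash
python3 -m pendant '[[[0,0,0],[-0.06,0.6,0],0],[[0,0,0],[-0.06,0.6,0],0],[[0,0,0],[0,0,0],0]]'
python3 -m pendant '[[[0,0,0],[-0.04,0.4,0],0],[[0,0,0],[-0.04,0.4,0],0],[[0,0,0],[0,0,0],0]]'
python3 -m pendant '[[[0,0,0],[-0.04,0.4,0],0],[[0,0,0],[0,0,0],0]]'
python3 -c "
from h import *
snap('side','pics/d31.png',(230,130,370,240),5.5);snap('scene','pics/s31.png',(280,160,400,270),5)"
```

```text
clock: 52.58
eef_pos: [0.652, -0.172, 0.1682]
orientation: [-3.136, -0.173, 0.001]
contact_force: [0.1, -2.2, -1.3]
grip_width: -0.0
clock: 52.95
eef_pos: [0.6513, -0.1641, 0.1686]
orientation: [-3.137, -0.173, 0.0]
contact_force: [-0.2, -3.4, -1.2]
grip_width: -0.0003
clock: 53.2
eef_pos: [0.6512, -0.1625, 0.1687]
orientation: [3.133, 0.171, -0.0]
contact_force: [1.2, -17.2, -5.4]
grip_width: 0.0001
```

View pics/d31.png

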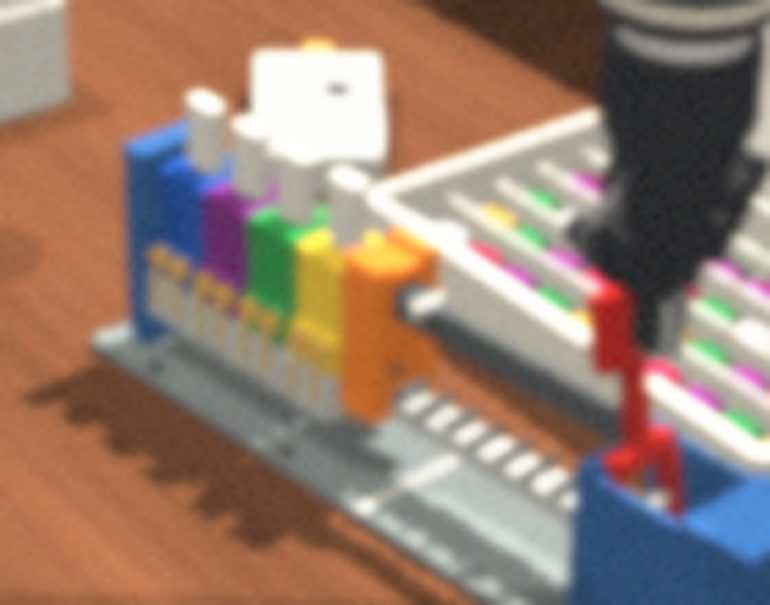

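View pics/s31.png

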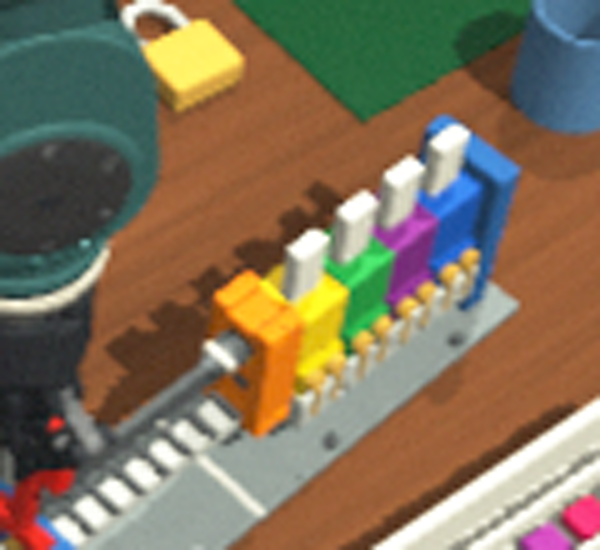

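The shoe stands against the yellow carrier. I'll back off, let the lever return, and measure the gaps from above.

```bash
python3 -m pendant '[[[0,0,0],[0.22,-2.1,0],0],[[0,0,0],[0.23,-2.1,0],0],[[0,0,0],[0.23,-2.1,0],0],[[0,0,0],[0.32,-3,0],0],[[0,0,0],[0,0,4],0],[[0,0,0],[0,0,5],0],[[0,0,0],[0,0,5],0],[[0,0,0],[0,0,0],0]]'
python3 -m pendant '[[[0,0,0],[-0.5,4.5,0],0],[[0,0,0],[-0.5,4.5,0],0],[[0,0,0],[-0.5,4.5,0],0],[[0,0,0],[-0.5,4.5,0],0],[[0,0,0],[-0.3,3,0],0],[[0,0,0],[0,0,0],0],[[0,0,0],[0,0,0],0]]'
python3 -c "
from h import *
wsnap('pics/w32.png');snap('side','pics/d32.png',(230,130,410,270),4)"
```

```text
clock: 54.3
eef_pos: [0.662, -0.2549, 0.3124]
orientation: [3.134, 0.172, 0.009]
contact_force: [-0.1, 0.3, -0.9]
grip_width: 0.0001
clock: 55.18
eef_pos: [0.6381, -0.0442, 0.3079]
orientation: [-3.137, -0.172, 0.002]
contact_force: [-0.1, -0.5, 0.6]
grip_width: -0.0001
t 55.175 tcp [ 0.6381 -0.0442  0.3079] yaw 0.1097 tilt [-0.001  0.    -1.   ] F [-0.1 -0.5  0.6] g -0.0001
```

View pics/w32.png

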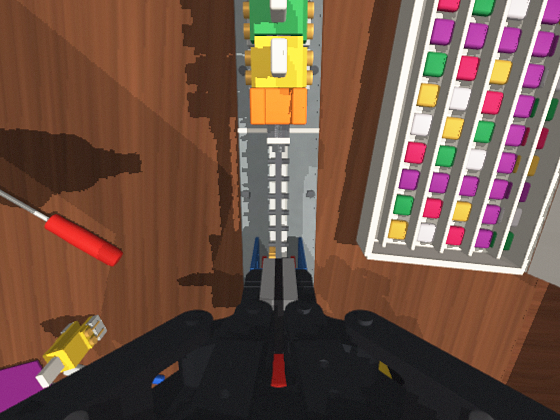

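View pics/d32.png

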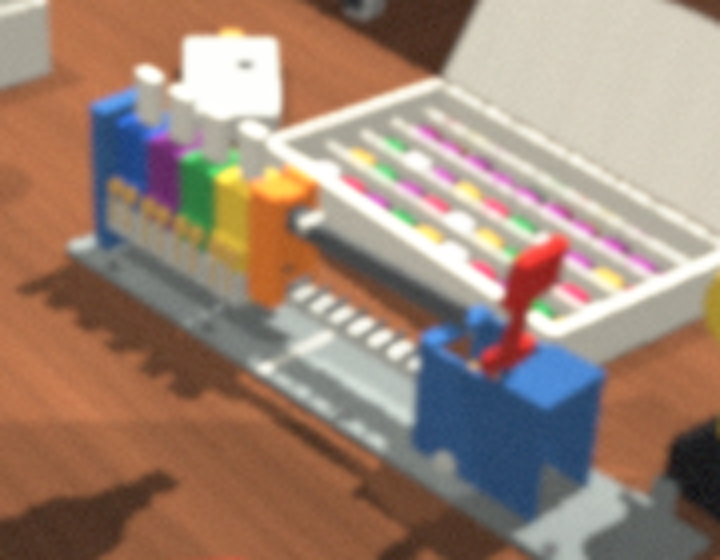

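Now straight above the row to measure the gaps.

```bash
python3 -m pendant '[[[0,0,0],[-0.4,4,0],0],[[0,0,0],[-0.2,2,0],0],[[0,0,0],[0,0,0],0],[[0,0,0],[0,0,0],0]]'
python3 - <<'E'
from h import *
c=wsnap('pics/w33.png')
a=cv2.imread('pics/w33.png')
cv2.imwrite('pics/x33.png',cv2.resize(a[10:230,215:345],None,fx=2.7,fy=2.7,interpolation=cv2.INTER_CUBIC))
# columns profile along rail left of tabs at carrier-body top z=.131
for v in range(20,215,3):
    p=back(c,265,v,.131); print(v,(rack(p)[1]*1000).round(1),a[v,262,::-1],end=" | ")
E
```

```text
clock: 55.78
eef_pos: [0.6322, 0.0157, 0.3086]
orientation: [3.137, 0.172, -0.0]
contact_force: [0.5, -0.2, 0.5]
grip_width: 0.0002
t 55.775 tcp [0.6322 0.0157 0.3086] yaw 0.1096 tilt [-0. -0. -1.] F [ 0.5 -0.2  0.5] g 0.0002
20 137.7 [113  57 114] | 23 135.5 [111  56 113] | 26 133.3 [113  57 113] | 29 131.1 [112  57 114] | 32 128.8 [111  55 114] | 35 126.6 [110  55 114] | 38 124.3 [109  52 110] | 41 122.1 [110  53 111] | 44 119.8 [111  56 112] | 47 117.5 [109  50 110] | 50 115.2 [163  72 166] | 53 112.9 [175  77 176] | 56 110.6 [172  75 174] | 59 108.2 [178  65 178] | 62 105.9 [ 80 208 106] | 65 103.6 [ 78 205 105] | 68 101.2 [ 79 206 107] | 71 98.8 [ 50 122  68] | 74 96.4 [ 52 125  69] | 77 94.0 [ 49 126  70] | 80 91.6 [ 50 124  66] | 83 89.2 [ 51 126  67] | 86 86.8 [ 51 123  68] | 89 84.3 [ 50 122  67] | 92 81.9 [ 52 124  68] | 95 79.4 [ 48 122  65] | 98 76.9 [ 47 117  62] | 101 74.5 [ 75 203 104] | 104 72.0 [ 75 201 102] | 107 69.4 [ 71 201 103] | 110 66.9 [105  91  27] | 113 64.4 [255 243  73] | 116 61.8 [253 241  72] | 119 59.3 [255 243  73] | 122 56.7 [218 177  47] | 125 54.1 [182 149  40] | 128 51.5 [185 150  43] | 131 48.9 [183 151  44] | 134 46.2 [182 149  42] | 137 43.6 [182 147  41] | 140 40.9 [182 149  41] | 143 38.3 [180 149  41] | 146 35.6 [181 148  39] | 149 32.9 [255 232  64] | 152 30.2 [253 238  67] | 155 27.5 [254 240  68] | 158 24.7 [131  61  22] | 161 22.0 [254 149  52] | 164 19.2 [253 163  55] | 167 16.4 [253 162  56] | 170 13.6 [253 162  56] | 173 10.8 [253 160  54] | 176 8.0 [253 161  54] | 179 5.2 [253 160  52] | 182 2.3 [253 159  54] | 185 -0.6 [254 163  57] | 188 -3.4 [253 160  57] | 191 -6.3 [255 151  47] | 194 -9.3 [ 95 100 101] | 197 -12.2 [ 96 101  99] | 200 -15.1 [ 98 102 100] | 203 -18.1 [ 95 101  98] | 206 -21.1 [ 96 100  99] | 209 -24.1 [ 97 100 101] | 212 -27.1 [ 97 100 102] |
```

View pics/x33.png

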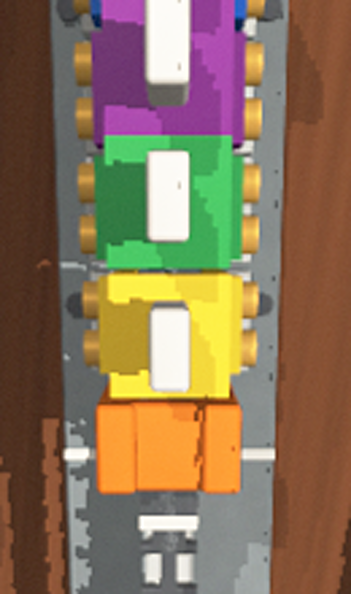

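```bash
python3 - <<'E'
from h import *
c=wsnap()
print("shoe front",rack(back(c,262,159,.141))*1000,"rear",rack(back(c,262,192,.141))*1000)
A=snap("scene","pics/s34.png")
E
```

```text
t 55.825 tcp [0.6322 0.0156 0.3086] yaw 0.1093 tilt [-0. -0. -1.] F [-0.4 -0.2 -0.3] g 0.0
shoe front [-13.85327696  25.29771452] rear [-14.28313559  -4.84626272]
```

View pics/s34.png

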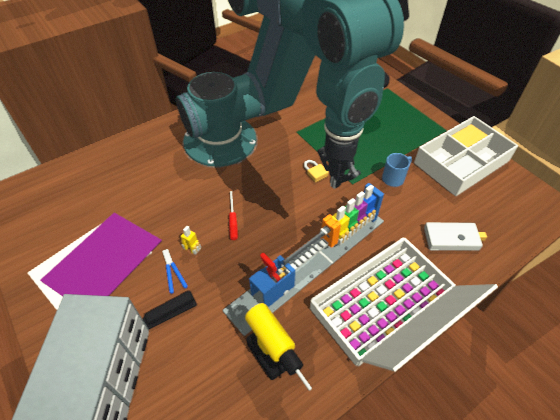

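The shoe face is at rack y of about +25 mm. That leaves about 165 mm to the stop for four 40 mm carriers, so about 5 mm of play. The lever is back at rest and the bystanders are where they were.

```bash
python3 -c "
from plant import r
print(r.hand_in())"
```

```text
the job is handed in; nothing more can be done
None
```

I hung all four carriers that were there (blue, purple, green and the 140 mm yellow) at the loading gap and slid them past the mark to the blue end stop. There was no red carrier, and I left the small 103 mm yellow look-alike alone. After that I pumped the red lever seven full strokes to its stop, let it spring back each time, and handed the job in at about 56 s.

**Last checks:**
- **Row and shoe:** the shoe face measured about +25 mm along the rack, where the tooth position predicts +26 mm. That leaves about 4–5 mm of play in the row, under the 10 mm limit.
- **Lever and robot:** the lever looked back at rest in the side view, and the gripper was clear and touching nothing.
- **Other things on the desk:** the padlock, screwdriver, pliers, stapler, mug and small yellow looked undisturbed in the final picture.
- **Forces:** the highest reading was about 19 N, when the lever reached its stop.

No check failed or disagreed. I judged the gaps next to the blue carrier and the stop from the row's total length, not by measuring each one.

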